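# Reload the four-bay tape dispenser

## Robot

A 6-joint arm with a two-finger parallel gripper is mounted at the origin on the work surface. World frame = base frame: x ahead of the robot, y to its left, z up, the work surface at z = 0. Lengths are in m, angles in rad, forces in N, time in s.
With the tool pointing down it reaches from about 0.3 to 0.775 m from the base axis. Payload 14.6 kg.
Tool frame: the origin (TCP) lies on the mounting face of the last link; the fingertips stand 199 mm ahead of it and the grasp point (between the pads) lies 180 mm ahead of it; z points along the fingers, y is the line along which they close (so a half turn about z gives the same grasp; the last joint's range is limited). The gripper opens to 94 mm and grips with 3 to 60 N. Pads are 16 mm wide; open, the fingers measure 119 mm over their backs; the gripper's body (75 mm by 177 mm) begins 78 mm behind the grasp point.
Start: joints at [1.183, 0.3, 1.521, -0, 1.321, -0.067], TCP at [0.173, 0.522, 0.405] pointing down, gripper open.
Joint ranges: [-3.03, 3.03], [-0.79, 2.21], [0.23, 2.52], [-1.04, 4.18], [0, 3.07], [-2.55, 2.55]. Speed limits (rad/s): [2.22, 2.22, 2.57, 3.14, 3.14, 3.14].

## Interface

Orientations are given as [roll, pitch, yaw] about the fixed x, y, z axes, in that order (R = Rz(yaw) Ry(pitch) Rx(roll)).
In Python, from station import get_obs, camera, hand_in gives the robot as it stands.
- The arm moves only by the tool apply_moves, never from a script. Its argument "increments" is a list of rows, each an object of numbers: "tx", "ty", "tz": the shift along the tool's x, y, z as a fraction of full scale; "ax", "ay", "az": the turn, a rotation vector about the tool's x, y, z as a fraction of full scale. In form: [{"tx": .., "ty": .., "tz": .., "ax": .., "ay": .., "az": ..}, ...]. A call has 1 to 12 rows; each row shifts and turns the commanded pose from where the row before left it, along the tool's axes as they then stand; what a row does not reach is not made up. Full scale, the value 1, is 30 mm for a shift and 5 degrees for a turn. A row lasts 1/8 s, in which the tool goes at most 62.5 mm and 10.7 degrees, less where a joint would pass 70% of its speed; a pose out of reach is approached as far as the arm can. A call with a number of a shift or a turn outside -1 to 1 is refused whole. A call with a gripper value outside its range is refused whole. "jaw" is the closure, from 0 (fully open) to 1 (shut), set as the call begins (left out, the last holds). The fingers move at their own pace and stop on an object; "force" is the grip in N (left out, the last holds). Time passes only in rows, so rows that do not move let the fingers close. It gives the time, the measured TCP pose, the force, the opening and the grip force at its end, in the units of the state.
- get_obs(): the state, without advancing time (a new reading comes with each control period).
- camera(name): name is "scene" or "top" or "wrist"; returns a dict with "pixels" (400x640x3 uint8, red, green, blue), "camera_matrix" (3x3 intrinsics, pixels), "R" (3x3) and "t" (3): a world point X has camera coordinates R X + t; the wrist camera has in their place "T_tool_cam" (4x4, takes a point from camera to tool coordinates, whose origin is the TCP and whose axes are the flange's). Camera axes: x right, y down, z forward; pixel columns grow to the right and rows downward; lengths in m; the calibration is good to about 2 mm. A picture is of the moment at which its call begins: read the wrist's pose just before it. There is no depth.
- hand_in(): hands the job in; it is judged then, once.
The state is a dict: "time_s": time; "qpos": joint angles; "joint_vel": joint speeds; "tau": joint torques, N m; "ee_pos": TCP position; "eef_rot": TCP orientation; "force": force on the tool from outside, world axes, zero at the start; "moment": the same for the moment, N m; "grip_width": finger opening in m; "grip_force": force on a finger pad.
Only numpy, scipy, OpenCV 4.12 (cv2) and the standard library are available. Lean on these libraries where they do the work, as an engineer would, in place of code of your own. Each camera call takes 0.05 s, during which the arm holds its last target. There are 200 camera calls.

## Task

Reload the tape dispenser: for every tape reel lying on the table, take the spindle with the grip of the same colour out of the dispenser, push its bar through the reel's bore, lift the reel on it, and lay the spindle back, fully down in the notches of any free bay with its grip on the near side and its reel hanging between the two plates. A spindle whose colour has no reel on the table stays (or goes back) empty in the dispenser. Don't disturb the toolbox, vase, square or clamp.

Things in the scene. Friction and masses are not known exactly. Their poses are not given: they have to be found in the camera images.
- red_grip (a point): Spindle with red grip; point: centre of the grip, a block 40 (x) x 16 (y) x 28 mm (z). A 10 mm square steel bar runs along +x on the same centre line, 20 to 130 mm from this point, then a 6 mm square nose to 138 mm. 130 g. It starts level in a dispenser bay, grip outside the near plate, bar pointing away from the robot.
- red_reel (a point): Reel of red tape, may be absent; point: its centre. Hexagonal red flanges 64 mm across flats (74 over corners), 60 mm long along its x, the bore axis. Through bore, hexagonal, 34 mm across flats. Starts lying on a flat, bore level, axis 32 mm up. 120 g. Hung on a bar, its centre is 12 to 15 mm below the bar's centre line.
- yellow_grip (a point): Spindle with yellow grip; point: centre of the grip, a block 40 (x) x 16 (y) x 28 mm (z). A 10 mm square steel bar runs along +x on the same centre line, 20 to 130 mm from this point, then a 6 mm square nose to 138 mm. 130 g. It starts level in a dispenser bay, grip outside the near plate, bar pointing away from the robot.
- yellow_reel (a point): Reel of yellow tape, may be absent; point: its centre. Hexagonal yellow flanges 64 mm across flats (74 over corners), 60 mm long along its x, the bore axis. Through bore, hexagonal, 34 mm across flats. Starts lying on a flat, bore level, axis 32 mm up. 120 g. Hung on a bar, its centre is 12 to 15 mm below the bar's centre line.
- green_grip (a point): Spindle with green grip; point: centre of the grip, a block 40 (x) x 16 (y) x 28 mm (z). A 10 mm square steel bar runs along +x on the same centre line, 20 to 130 mm from this point, then a 6 mm square nose to 138 mm. 130 g. It starts level in a dispenser bay, grip outside the near plate, bar pointing away from the robot.
- green_reel (a point): Reel of green tape, may be absent; point: its centre. Hexagonal green flanges 64 mm across flats (74 over corners), 60 mm long along its x, the bore axis. Through bore, hexagonal, 34 mm across flats. Starts lying on a flat, bore level, axis 32 mm up. 120 g. Hung on a bar, its centre is 12 to 15 mm below the bar's centre line.
- blue_grip (a point): Spindle with blue grip; point: centre of the grip, a block 40 (x) x 16 (y) x 28 mm (z). A 10 mm square steel bar runs along +x on the same centre line, 20 to 130 mm from this point, then a 6 mm square nose to 138 mm. 130 g. It starts level in a dispenser bay, grip outside the near plate, bar pointing away from the robot.
- blue_reel (a point): Reel of blue tape, may be absent; point: its centre. Hexagonal blue flanges 64 mm across flats (74 over corners), 60 mm long along its x, the bore axis. Through bore, hexagonal, 34 mm across flats. Starts lying on a flat, bore level, axis 32 mm up. 120 g. Hung on a bar, its centre is 12 to 15 mm below the bar's centre line.
- dispenser: Tape dispenser, fixed: white base 112 x 320 x 10 mm, two upright clear acrylic plates 8 mm thick, 320 mm wide, 82 mm high, centred 44 mm either side of the middle (80 mm clear between). x points away from the robot, across the plates; y along them. Four bays 86 mm apart along y. Origin under its centre.
- bay0 (a point): Dispenser bay 0: a notch in each plate, flat floor 14 mm wide, 60 mm above the table, flanks opening to 39 mm at the plate top. Point: at floor level, midway between the plates; axes as the dispenser's. A seated spindle has its grip's centre 76 mm from here towards -x and 5 mm above; its reel hangs centred 76 mm from the grip's centre.
- bay1 (a point): Dispenser bay 1: a notch in each plate, flat floor 14 mm wide, 60 mm above the table, flanks opening to 39 mm at the plate top. Point: at floor level, midway between the plates; axes as the dispenser's. A seated spindle has its grip's centre 76 mm from here towards -x and 5 mm above; its reel hangs centred 76 mm from the grip's centre.
- bay2 (a point): Dispenser bay 2: a notch in each plate, flat floor 14 mm wide, 60 mm above the table, flanks opening to 39 mm at the plate top. Point: at floor level, midway between the plates; axes as the dispenser's. A seated spindle has its grip's centre 76 mm from here towards -x and 5 mm above; its reel hangs centred 76 mm from the grip's centre.
- bay3 (a point): Dispenser bay 3: a notch in each plate, flat floor 14 mm wide, 60 mm above the table, flanks opening to 39 mm at the plate top. Point: at floor level, midway between the plates; axes as the dispenser's. A seated spindle has its grip's centre 76 mm from here towards -x and 5 mm above; its reel hangs centred 76 mm from the grip's centre.
- toolbox: Bystander: closed blue toolbox 166 x 306 mm, 146 mm high with its handle; origin under its centre.
- vase: Bystander: white ceramic vase of pencils, 84 mm across, 105 mm high (pencils to 170 mm); origin under its centre.
- square: Bystander: aluminium square lying flat, blade 200 mm, stock 130 mm, up to 14 mm thick; origin under the corner.
- clamp: Bystander: steel spring clamp lying flat, about 110 x 60 mm, 25 mm high; origin under its centre.

How it is judged:
By the outcome, as a careful person would: the job done as asked, in the order asked, and still so for the second after the job is handed in, with the robot touching nothing.
Of reel_red, reel_yellow, reel_green, reel_blue only 3 to 4 are there at a start; the rules pass over those that are not, and their reading is None.
At some moment in a run one of reel_red, reel_yellow, reel_green, reel_blue may be knocked a few centimetres aside while the robot is not near it.
It also fails if it takes over 210 s, if anything falls off the work surface, if the arm or the gripper's body presses on something with over 40 N, if the wrist force passes 120 N, or if a joint passes its speed limit or range.

## Working session

There is one attempt and no reset: what is moved stays moved. The work goes in short steps, Python scripts to look and compute and a tool call to move; the robot and the scene stay as the last step left them, time stands still between calls to the robot, and variables do not carry over. Pictures are saved under pics/ and viewed, at most 14 in all, crops included, and the job is handed in when it is done.

Besides the shell and the picture viewer there is one more tool, called after "Call:" by a JSON object that holds its "name" and its "arguments". apply_moves: Moves the arm, as the interface text tells. Its arguments: {"type":"object","properties":{"increments":{"type":"array"},"jaw":{"type":"number"},"force":{"type":"number"}},"required":["increments"]}

```bash
mkdir -p pics; ls; python3 - <<'E'
from station import get_obs,camera
import cv2,numpy as np
o=get_obs();print({k:np.round(v,3).tolist() for k,v in o.items()})
for n in ("scene","top"):
    c=camera(n);cv2.imwrite(f"pics/{n}0.png",c["pixels"][:,:,::-1]);np.savez(f"{n}0.npz",**c)
    print(n,np.round(c["camera_matrix"],1).tolist(),np.round(c["R"],3).tolist(),np.round(c["t"],3).tolist())
c=camera("wrist");print(np.round(c["T_tool_cam"],3).tolist(),c["camera_matrix"].tolist())
E
```

```text
pics
{'time_s': 0.0, 'qpos': [1.183, 0.3, 1.522, -0.0, 1.321, -0.067], 'joint_vel': [0.0, -0.002, -0.001, 0.001, 0.001, 0.001], 'tau': [0.001, -53.18, -35.275, 0.071, 0.024, -0.0], 'ee_pos': [0.173, 0.522, 0.404], 'eef_rot': [-3.14, -0.0, 2.821], 'force': [-0.349, 0.306, 0.344], 'moment': [0.062, -0.066, 0.014], 'grip_force': 0.0, 'grip_width': 0.094}
scene [[382.1, 0.0, 318.6], [0.0, 382.1, 203.4], [0.0, 0.0, 1.0]] [[-0.85, 0.526, 0.013], [0.433, 0.713, -0.552], [-0.3, -0.464, -0.834]] [0.47, -0.274, 1.413]
top [[511.0, 0.0, 319.3], [0.0, 511.0, 199.0], [0.0, 0.0, 1.0]] [[0.013, -1.0, -0.013], [-0.997, -0.012, -0.075], [0.075, 0.014, -0.997]] [0.105, 0.611, 1.708]
[[0.002, -0.969, -0.246, 0.07], [1.0, 0.002, 0.0, 0.0], [0.0, -0.246, 0.969, 0.02], [0.0, 0.0, 0.0, 1.0]] [[282.97317105276414, 0.0, 317.3363686261086], [0.0, 282.97317105276414, 201.11907667127574], [0.0, 0.0, 1.0]]
```

View pics/top0.png

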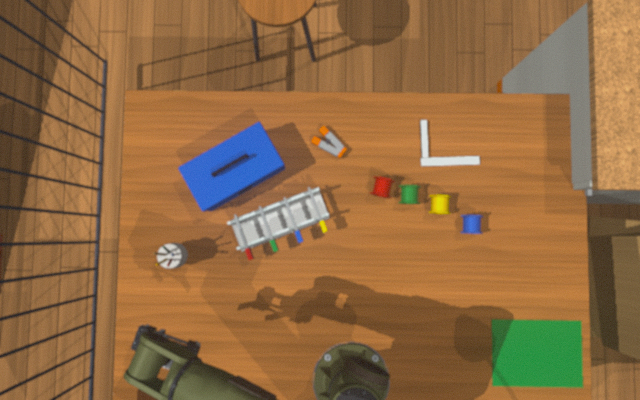

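View pics/scene0.png

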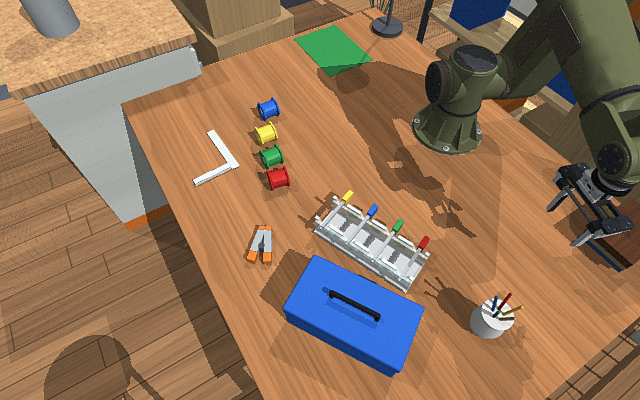

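All four reels are present. The spindles, left to right, are red, green, blue and yellow. In the top view the dispenser centre is near (280,218) and the reels are at red (382,187), green (409,193), yellow (440,203) and blue (472,224). I'll zoom in for orientations.

```bash
cat > h.py <<'E'
import numpy as np,cv2
from scipy.spatial.transform import Rotation as Ro
from station import get_obs,camera
def ray(c,uv,o=None):
    K=c["camera_matrix"]; uv=np.atleast_2d(uv).astype(float)
    d=np.c_[uv,np.ones(len(uv))]@np.linalg.inv(K).T
    if "R" in c: R,t=np.array(c["R"]),np.array(c["t"]); return -R.T@t, d@R
    T=np.eye(4);T[:3,:3]=Ro.from_euler("xyz",o["eef_rot"]).as_matrix();T[:3,3]=o["ee_pos"];T=T@c["T_tool_cam"]
    return T[:3,3], d@T[:3,:3].T
def plane(c,uv,z,o=None):
    p,d=ray(c,uv,o); return p+d*((z-p[2])/d[:,2])[:,None]
HUE={"red":[(0,6),(174,180)],"yellow":[(24,34)],"green":[(50,75)],"blue":[(108,122)]}
def blobs(px,col,amin=12,smin=150,vmin=60):
    h=cv2.cvtColor(px,cv2.COLOR_RGB2HSV); m=np.zeros(h.shape[:2],np.uint8)
    for a,b in HUE[col]: m|=cv2.inRange(h,(a,smin,vmin),(b,255,255))
    n,l,s,ce=cv2.connectedComponentsWithStats(m)
    return [(ce[i],s[i],l==i) for i in range(1,n) if s[i,4]>=amin]
E
python3 - <<'E'
from h import *
im=cv2.imread("pics/top0.png")
a=cv2.resize(im[165:260,220:360],None,fx=5,fy=5,interpolation=2);b=cv2.resize(im[165:245,360:490],None,fx=5,fy=5,interpolation=2)
cv2.imwrite("pics/ca.png",b)
for n in ("top","scene"):
    c=dict(np.load(n+"0.npz"))
    for k in HUE:
        for ce,s,m in blobs(c["pixels"],k):
            if s[4]<900: print(n,k,ce.round(1),s,plane(c,ce,.045)[0].round(3),plane(c,ce,.065)[0].round(3))
E
```

```text
top red [381.8 186.4] [372 177  20  20 273] [ 0.652 -0.096  0.045] [ 0.65  -0.094  0.065]
top red [248.7 253.7] [245 249   8  11  53] [0.423 0.345 0.045] [0.423 0.342 0.065]
top yellow [439.6 203.6] [430 194  19  20 331] [ 0.597 -0.289  0.045] [ 0.596 -0.284  0.065]
top yellow [322.9 226.3] [319 221   8  12  61] [0.517 0.099 0.045] [0.516 0.099 0.065]
top green [273.4 245. ] [271 241   6   9  22] [0.453 0.263 0.045] [0.453 0.261 0.065]
top blue [471.4 223.6] [464 216  15  16 209] [ 0.532 -0.394  0.045] [ 0.531 -0.388  0.065]
top blue [298.2 235.9] [296 231   6  11  33] [0.484 0.181 0.045] [0.484 0.18  0.065]
scene red [278.1 177.5] [267 165  23  25 369] [ 0.649 -0.091  0.045] [ 0.655 -0.077  0.065]
scene red [423.7 242.6] [418 236  12  17  85] [0.403 0.333 0.045] [0.414 0.338 0.065]
scene red [504.9 300.3] [498 293  14  17  56] [0.331 0.577 0.045] [0.344 0.577 0.065]
scene yellow [265.8 133.4] [254 121  24  26 275] [ 0.594 -0.283  0.045] [ 0.601 -0.265  0.065]
scene yellow [347.2 196.3] [342 190  11  15  78] [0.501 0.084 0.045] [0.51  0.095 0.065]
scene green [271.3 155.7] [260 144  24  25 262] [ 0.625 -0.183  0.045] [ 0.631 -0.167  0.065]
scene green [397.7 225.6] [393 220  10  13  67] [0.432 0.249 0.045] [0.442 0.256 0.065]
scene blue [561.8  87.2] [546  71  30  34 416] [-0.502  0.091  0.045] [-0.472  0.101  0.065]
scene blue [268.4 108.8] [258  97  22  24 294] [ 0.529 -0.387  0.045] [ 0.537 -0.367  0.065]
scene blue [372.3 210.3] [367 204  11  15  78] [0.464 0.166 0.045] [0.474 0.175 0.065]
```

View pics/ca.png

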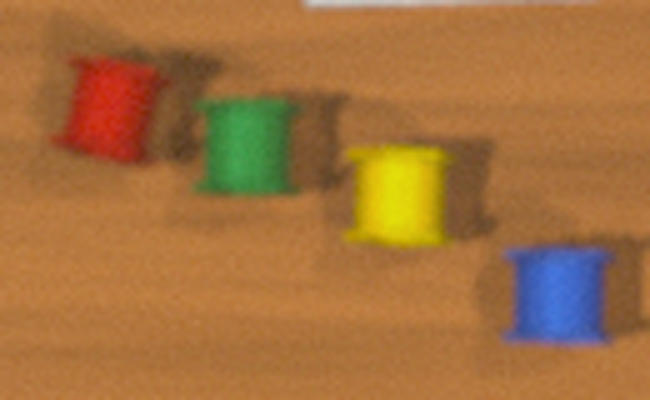

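Call:
{"name": "apply_moves", "arguments": {"increments": [{"az": 1},{"az": 1},{"az": 1},{"az": 1},{"az": 1},{"az": 1},{"az": 1},{"az": 1},{"az": 1},{"az": 1},{"az": 1},{"az": 1}]}}

```text
schema error: expected keys tx, ty, tz, ax, ay, az
```

Call:
{"name": "apply_moves", "arguments": {"increments": [{"az": 1},{"az": 1},{"az": 1},{"az": 1},{"az": 1},{"az": 1},{"az": 1},{"az": 1},{"az": 1},{"az": 1},{"az": 1},{"az": 1}]}}

```text
schema error: expected keys tx, ty, tz, ax, ay, az
```

Call:
{"name": "apply_moves", "arguments": {"increments": [{"az": 1},{"az": 1},{"az": 1},{"az": 1},{"az": 0.14},{"tx": 0.43,"ty": 0.99},{"tx": 0.43,"ty": 0.99},{"tx": 0.43,"ty": 0.99},{"tx": 0.43,"ty": 0.99},{"tx": 0.43,"ty": 0.99},{"tx": 0.43,"ty": 0.99}]}}

```text
schema error: expected keys tx, ty, tz, ax, ay, az
```

Call:
{"name": "apply_moves", "arguments": {"increments": [{"tx": 0.43,"ty": 0.99},{"tx": 0.43,"ty": 0.99},{"tx": 0.43,"ty": 0.99},{"tx": 0.43,"ty": 0.99},{"tx": 0.43,"ty": 0.99},{"tx": 0.43,"ty": 0.99},{"tx": 0.43,"ty": 0.99},{},{}]}}

```text
schema error: expected keys tx, ty, tz, ax, ay, az
```

```bash
python3 - <<'E'
from h import *
o=get_obs();c=camera("wrist");print(o["time_s"],np.round(o["ee_pos"],4),np.round(o["eef_rot"],4),np.round(o["qpos"],2))
cv2.imwrite("pics/w1.png",c["pixels"][:,:,::-1])
for k in HUE:
    for ce,s,m in blobs(c["pixels"],k,150):
        cn=np.argwhere(m)[:,::-1].astype(np.float32);r=cv2.minAreaRect(cn)
        print(k,ce.round(1),s,plane(c,r[0],.079,o)[0].round(4),"ang",np.round(r,1).tolist() if 0 else r[1:])
E
```

```text
0.15 [0.1734 0.5219 0.4042] [-3.1408 -0.      2.8208] [ 1.18  0.3   1.52 -0.    1.32 -0.07]
```

View pics/w1.png

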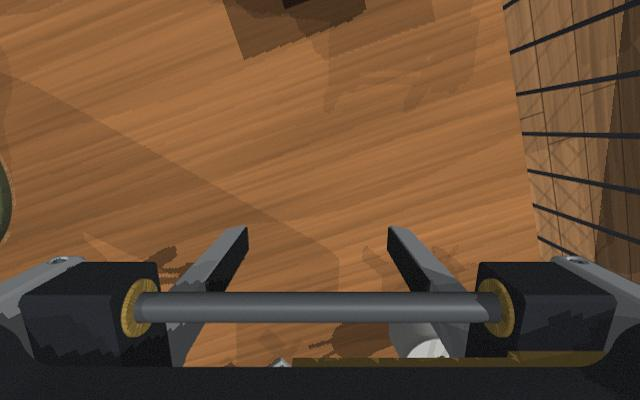

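The calls were refused because every row needs all six keys. The wrist view shows the gripper body below row 270, with the fingertips near (245,230) and (390,230).

Call:
{"name": "apply_moves", "arguments": {"increments": [{"tx": 0,"ty": 0,"tz": 0,"ax": 0,"ay": 0,"az": 1},{"tx": 0,"ty": 0,"tz": 0,"ax": 0,"ay": 0,"az": 1},{"tx": 0,"ty": 0,"tz": 0,"ax": 0,"ay": 0,"az": 1},{"tx": 0,"ty": 0,"tz": 0,"ax": 0,"ay": 0,"az": 1},{"tx": 0,"ty": 0,"tz": 0,"ax": 0,"ay": 0,"az": 1},{"tx": 0,"ty": 0,"tz": 0,"ax": 0,"ay": 0,"az": 1},{"tx": 0,"ty": 0,"tz": 0,"ax": 0,"ay": 0,"az": 1},{"tx": 0,"ty": 0,"tz": 0,"ax": 0,"ay": 0,"az": 1},{"tx": 0,"ty": 0,"tz": 0,"ax": 0,"ay": 0,"az": 1},{"tx": 0,"ty": 0,"tz": 0,"ax": 0,"ay": 0,"az": 1},{"tx": 0,"ty": 0,"tz": 0,"ax": 0,"ay": 0,"az": 1},{"tx": 0,"ty": 0,"tz": 0,"ax": 0,"ay": 0,"az": 1}]}}

```text
time_s: 1.7
ee_pos: [0.1734, 0.5219, 0.4045]
eef_rot: [-3.141, 0.0, 1.771]
force: [0.1, -0.5, 0.3]
grip_width: 0.0935
grip_force: 0.0
```

Call:
{"name": "apply_moves", "arguments": {"increments": [{"tx": 0,"ty": 0,"tz": 0,"ax": 0,"ay": 0,"az": 1},{"tx": 0,"ty": 0,"tz": 0,"ax": 0,"ay": 0,"az": 1},{"tx": 0,"ty": 0,"tz": 0,"ax": 0,"ay": 0,"az": 1},{"tx": 0,"ty": 0,"tz": 0,"ax": 0,"ay": 0,"az": 1},{"tx": 0,"ty": 0,"tz": 0,"ax": 0,"ay": 0,"az": 1},{"tx": 0,"ty": 0,"tz": 0,"ax": 0,"ay": 0,"az": 1},{"tx": 0,"ty": 0,"tz": 0,"ax": 0,"ay": 0,"az": 1},{"tx": 0,"ty": 0,"tz": 0,"ax": 0,"ay": 0,"az": 1},{"tx": 0,"ty": 0,"tz": 0,"ax": 0,"ay": 0,"az": 1},{"tx": 0,"ty": 0,"tz": 0,"ax": 0,"ay": 0,"az": 1},{"tx": 0,"ty": 0,"tz": 0,"ax": 0,"ay": 0,"az": 1},{"tx": 0,"ty": 0,"tz": 0,"ax": 0,"ay": 0,"az": 1}]}}

```text
time_s: 3.2
ee_pos: [0.1734, 0.5219, 0.4044]
eef_rot: [3.141, 0.0, 0.724]
force: [-0.3, -0.5, -0.7]
grip_width: 0.0941
grip_force: 0.0
```

Call:
{"name": "apply_moves", "arguments": {"increments": [{"tx": 0,"ty": 0,"tz": 0,"ax": 0,"ay": 0,"az": 1},{"tx": 0,"ty": 0,"tz": 0,"ax": 0,"ay": 0,"az": 1},{"tx": 0,"ty": 0,"tz": 0,"ax": 0,"ay": 0,"az": 1},{"tx": 0,"ty": 0,"tz": 0,"ax": 0,"ay": 0,"az": 1},{"tx": 0,"ty": 0,"tz": 0,"ax": 0,"ay": 0,"az": 0.14},{"tx": 0.43,"ty": 0.99,"tz": 0,"ax": 0,"ay": 0,"az": 0},{"tx": 0.43,"ty": 0.99,"tz": 0,"ax": 0,"ay": 0,"az": 0},{"tx": 0.43,"ty": 0.99,"tz": 0,"ax": 0,"ay": 0,"az": 0},{"tx": 0.43,"ty": 0.99,"tz": 0,"ax": 0,"ay": 0,"az": 0},{"tx": 0.43,"ty": 0.99,"tz": 0,"ax": 0,"ay": 0,"az": 0},{"tx": 0.43,"ty": 0.99,"tz": 0,"ax": 0,"ay": 0,"az": 0},{"tx": 0.43,"ty": 0.99,"tz": 0,"ax": 0,"ay": 0,"az": 0}]}}

```text
time_s: 4.7
ee_pos: [0.3326, 0.3592, 0.4047]
eef_rot: [-3.142, -0.0, 0.367]
force: [0.6, -0.6, -0.1]
grip_width: 0.0941
grip_force: 0.0
```

Call:
{"name": "apply_moves", "arguments": {"increments": [{"tx": 0.43,"ty": 0.99,"tz": 0,"ax": 0,"ay": 0,"az": 0},{"tx": 0.43,"ty": 0.99,"tz": 0,"ax": 0,"ay": 0,"az": 0},{"tx": 0.43,"ty": 0.99,"tz": 0,"ax": 0,"ay": 0,"az": 0},{"tx": 0.43,"ty": 0.99,"tz": 0,"ax": 0,"ay": 0,"az": 0},{"tx": 0.43,"ty": 0.99,"tz": 0,"ax": 0,"ay": 0,"az": 0},{"tx": 0.43,"ty": 0.99,"tz": 0,"ax": 0,"ay": 0,"az": 0},{"tx": 0,"ty": 0,"tz": 0,"ax": 0,"ay": 0,"az": 0},{"tx": 0,"ty": 0,"tz": 0,"ax": 0,"ay": 0,"az": 0}]}}

```text
time_s: 5.7
ee_pos: [0.4676, 0.2215, 0.4046]
eef_rot: [-3.141, 0.0, 0.366]
force: [0.7, 0.4, 0.3]
grip_width: 0.0941
grip_force: 0.0
```

```bash
python3 - <<'E'
from h import *
o=get_obs();c=camera("wrist");print(o["time_s"],np.round(o["ee_pos"],4),np.round(o["eef_rot"],4),np.round(o["qpos"],2))
cv2.imwrite("pics/w1.png",c["pixels"][:,:,::-1])
for k in HUE:
    for ce,s,m in blobs(c["pixels"],k,150):
        cn=np.argwhere(m)[:,::-1].astype(np.float32);r=cv2.minAreaRect(cn)
        print(k,ce.round(1),s,plane(c,r[0],.079,o)[0].round(4),r[1:])
E
```

```text
5.7 [0.4676 0.2215 0.4046] [-3.1415e+00  3.0000e-04  3.6590e-01] [0.37 0.23 1.61 0.   1.3  1.58]
red [611.7 143.3] [ 565  105   75   76 3460] [ 0.633  -0.0409  0.079 ] ((74.59523010253906, 73.3430404663086), 10.30484676361084)
red [206.  194.7] [194 176  25  38 733] [0.4245 0.336  0.079 ] ((36.51288986206055, 21.732473373413086), 83.2901611328125)
yellow [431.9 193.9] [420 176  25  37 731] [0.515  0.1038 0.079 ] ((21.774436950683594, 35.592830657958984), 6.009006023406982)
green [634.4 189.4] [626 174  14  27 202] [ 0.602  -0.0985  0.079 ] ((26.0, 13.0), 90.0)
green [280.1 197.8] [273 181  15  35 467] [0.4508 0.2588 0.079 ] ((34.44688034057617, 13.590154647827148), 86.8201675415039)
blue [171.6  11.3] [  66    0  250   34 3231] [0.5884 0.3973 0.079 ] ((33.0, 249.0), 90.0)
blue [356.2 197.4] [349 179  16  37 530] [0.4823 0.1801 0.079 ] ((36.0, 15.0), 90.0)
```

View pics/w1.png

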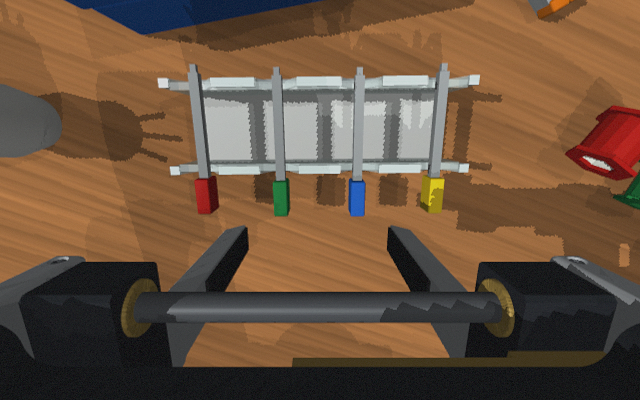

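The wrist view shows the grips in a row: red (206,195), green (280,198), blue (356,197) and yellow (432,194). The plates lie ahead of them and spacing and yaw fit 86 mm and about 0.37 rad. Next I take the yellow spindle.

Call:
{"name": "apply_moves", "arguments": {"increments": [{"tx": 0,"ty": 0.87,"tz": 0,"ax": 0,"ay": 0,"az": 0},{"tx": 0,"ty": 0.87,"tz": 0,"ax": 0,"ay": 0,"az": 0},{"tx": 0,"ty": 0.87,"tz": 0.3,"ax": 0,"ay": 0,"az": 0},{"tx": 0,"ty": 0.87,"tz": 0.5,"ax": 0,"ay": 0,"az": 0},{"tx": 0,"ty": 0.87,"tz": 0.5,"ax": 0,"ay": 0,"az": -0.05},{"tx": 0,"ty": 0,"tz": 0.8,"ax": 0,"ay": 0,"az": 0},{"tx": 0,"ty": 0,"tz": 0.8,"ax": 0,"ay": 0,"az": 0},{"tx": 0,"ty": 0,"tz": 0.8,"ax": 0,"ay": 0,"az": 0},{"tx": 0,"ty": 0,"tz": 0.8,"ax": 0,"ay": 0,"az": 0},{"tx": 0,"ty": 0,"tz": 0.5,"ax": 0,"ay": 0,"az": 0},{"tx": 0,"ty": 0,"tz": 0.3,"ax": 0,"ay": 0,"az": 0},{"tx": 0,"ty": 0,"tz": 0,"ax": 0,"ay": 0,"az": 0}]}}

```text
time_s: 7.25
ee_pos: [0.5145, 0.0995, 0.2456]
eef_rot: [-3.142, 0.0, 0.37]
force: [0.0, 0.2, 0.4]
grip_width: 0.0937
grip_force: 0.0
```

Call:
{"name": "apply_moves", "arguments": {"increments": [{"tx": 0,"ty": 0,"tz": 0,"ax": 0,"ay": 0,"az": 0},{"tx": 0,"ty": 0,"tz": 0,"ax": 0,"ay": 0,"az": 0},{"tx": 0,"ty": 0,"tz": 0,"ax": 0,"ay": 0,"az": 0},{"tx": 0,"ty": 0,"tz": 0,"ax": 0,"ay": 0,"az": 0},{"tx": 0,"ty": 0,"tz": 0,"ax": 0,"ay": 0,"az": 0},{"tx": 0,"ty": 0,"tz": 0,"ax": 0,"ay": 0,"az": 0},{"tx": 0,"ty": 0,"tz": 0,"ax": 0,"ay": 0,"az": 0},{"tx": 0,"ty": 0,"tz": 0,"ax": 0,"ay": 0,"az": 0}], "jaw": 1, "force": 45}}

```text
time_s: 8.25
ee_pos: [0.5145, 0.0993, 0.2456]
eef_rot: [-3.142, 0.0, 0.369]
force: [0.4, -1.3, -0.1]
grip_width: 0.0175
grip_force: 0.4
```

```bash
python3 - <<'E'
from h import *
o=get_obs();c=camera("wrist");print({k:np.round(v,4).tolist() for k,v in o.items()})
cv2.imwrite("pics/w2.png",c["pixels"][:,:,::-1])
E
```

```text
{'time_s': 8.25, 'qpos': [0.1207, 0.4345, 1.7435, -0.0, 0.9636, 1.322], 'joint_vel': [-0.0013, -0.001, 0.0009, 0.0049, 0.0017, -0.0001], 'tau': [-0.0004, -54.2337, -28.767, 0.0413, -0.0647, 0.0007], 'ee_pos': [0.5145, 0.0993, 0.2456], 'eef_rot': [-3.1416, 0.0, 0.3695], 'force': [0.44, -1.2837, -0.112], 'moment': [-0.197, 0.1058, 0.0582], 'grip_force': 0.4158, 'grip_width': 0.0175}
```

View pics/w2.png

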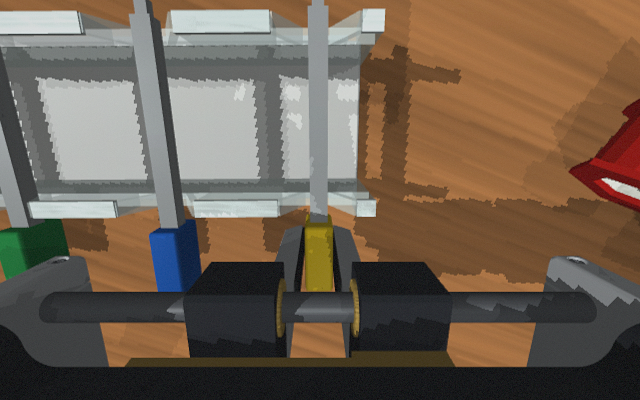

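The yellow grip is centred between the pads: its far end is at row 222 against 224 expected, on column 318. The jaw has just arrived, so I let it close fully, lift, and plan the move to the reels.

Call:
{"name": "apply_moves", "arguments": {"increments": [{"tx": 0,"ty": 0,"tz": 0,"ax": 0,"ay": 0,"az": 0},{"tx": 0,"ty": 0,"tz": 0,"ax": 0,"ay": 0,"az": 0},{"tx": 0,"ty": 0,"tz": 0,"ax": 0,"ay": 0,"az": 0},{"tx": 0,"ty": 0,"tz": -0.5,"ax": 0,"ay": 0,"az": 0},{"tx": 0,"ty": 0,"tz": -0.8,"ax": 0,"ay": 0,"az": 0},{"tx": 0,"ty": 0,"tz": -0.8,"ax": 0,"ay": 0,"az": 0},{"tx": 0,"ty": 0,"tz": -0.8,"ax": 0,"ay": 0,"az": 0},{"tx": 0,"ty": 0,"tz": -0.5,"ax": 0,"ay": 0,"az": 0}]}}

```text
time_s: 9.3
ee_pos: [0.5145, 0.0993, 0.3496]
eef_rot: [3.141, -0.002, 0.37]
force: [0.0, 0.6, -1.5]
grip_width: 0.0159
grip_force: 45.0
```

```bash
cat >> h.py <<'E'
def rows(target,yaw,n,start=None):
    "n identical rows (shift then turn) taking TCP from start (x,y,z,yaw) to target with tool down"
    if start is None: o=get_obs(); start=[*o["ee_pos"],o["eef_rot"][2]]
    s=np.array(start,float); R=lambda y:Ro.from_euler("xyz",[np.pi,0,y]).as_matrix()
    D=R(s[3]).T@(np.array(target)-s[:3]); a=-((yaw-s[3]+np.pi)%(2*np.pi)-np.pi)/n
    S=sum(Ro.from_rotvec([0,0,k*a]).as_matrix() for k in range(n)); t=np.linalg.solve(S,D)/.03
    print(n,"rows: t",t.round(3),"az",round(np.degrees(a)/5,3)); return t
E
python3 - <<'E'
from h import *
o=get_obs();print(o["ee_pos"],o["eef_rot"],o["grip_width"],o["grip_force"])
rows([.505,-.285,.36],0,15)
E
```

```text
[0.51445603 0.09929561 0.34955697] [ 3.14117369e+00 -1.66397241e-03  3.69574002e-01] 0.01594320530766331 44.9990576505661
15 rows: t [-0.189  0.838 -0.023] az 0.282
```

Call:
{"name": "apply_moves", "arguments": {"increments": [{"tx": -0.19,"ty": 0.84,"tz": 0,"ax": 0,"ay": 0,"az": 0.28},{"tx": -0.19,"ty": 0.84,"tz": 0,"ax": 0,"ay": 0,"az": 0.28},{"tx": -0.19,"ty": 0.84,"tz": 0,"ax": 0,"ay": 0,"az": 0.28},{"tx": -0.19,"ty": 0.84,"tz": 0,"ax": 0,"ay": 0,"az": 0.28},{"tx": -0.19,"ty": 0.84,"tz": 0,"ax": 0,"ay": 0,"az": 0.28},{"tx": -0.19,"ty": 0.84,"tz": 0,"ax": 0,"ay": 0,"az": 0.28},{"tx": -0.19,"ty": 0.84,"tz": 0,"ax": 0,"ay": 0,"az": 0.28},{"tx": -0.19,"ty": 0.84,"tz": 0,"ax": 0,"ay": 0,"az": 0.28},{"tx": -0.19,"ty": 0.84,"tz": 0,"ax": 0,"ay": 0,"az": 0.28},{"tx": -0.19,"ty": 0.84,"tz": 0,"ax": 0,"ay": 0,"az": 0.28},{"tx": -0.19,"ty": 0.84,"tz": 0,"ax": 0,"ay": 0,"az": 0.28},{"tx": -0.19,"ty": 0.84,"tz": 0,"ax": 0,"ay": 0,"az": 0.28}]}}

```text
time_s: 10.8
ee_pos: [0.5182, -0.2104, 0.3479]
eef_rot: [-3.141, 0.0, 0.075]
force: [0.7, -0.7, -0.8]
grip_width: 0.0157
grip_force: 45.0
```

Call:
{"name": "apply_moves", "arguments": {"increments": [{"tx": -0.19,"ty": 0.84,"tz": 0,"ax": 0,"ay": 0,"az": 0.28},{"tx": -0.19,"ty": 0.84,"tz": 0,"ax": 0,"ay": 0,"az": 0.28},{"tx": -0.19,"ty": 0.84,"tz": 0,"ax": 0,"ay": 0,"az": 0.28},{"tx": 0,"ty": 0,"tz": 0,"ax": 0,"ay": 0,"az": 0},{"tx": 0,"ty": 0,"tz": 0,"ax": 0,"ay": 0,"az": 0}]}}

```text
time_s: 11.42
ee_pos: [0.5053, -0.2855, 0.3477]
eef_rot: [-3.141, 0.0, 0.003]
force: [-0.3, -0.6, -1.1]
grip_width: 0.0157
grip_force: 45.0
```

```bash
python3 - <<'E'
from h import *
o=get_obs();c=camera("wrist");print(o["time_s"],np.round(o["ee_pos"],4),np.round(o["eef_rot"],4),o["grip_width"])
cv2.imwrite("pics/w3.png",c["pixels"][:,:,::-1]);np.savez("w3.npz",pos=o["ee_pos"],rot=o["eef_rot"],**c)
for k in HUE:
    for ce,s,m in blobs(c["pixels"],k,150): print(k,ce.round(1),s,plane(c,ce,.05,o)[0].round(3))
E
```

```text
11.425 [ 0.5053 -0.2855  0.3477] [-3.1413e+00  3.0000e-04  3.5000e-03] 0.015680354619768667
red [117.9  44.7] [  73    0   91   93 5581] [ 0.649 -0.108  0.05 ]
yellow [300.8 109.5] [288  75  20  70 861] [ 0.595 -0.27   0.05 ]
yellow [340.9 109. ] [ 327   75   37   72 1874] [ 0.596 -0.307  0.05 ]
yellow [317.4 255. ] [ 303  215   29   76 1911] [ 0.448 -0.286  0.05 ]
green [217.1  72.7] [ 180   33   78   80 4539] [ 0.626 -0.194  0.05 ]
blue [425.1 180.4] [ 388  148   75   67 3671] [ 0.529 -0.393  0.05 ]
```

View pics/w3.png

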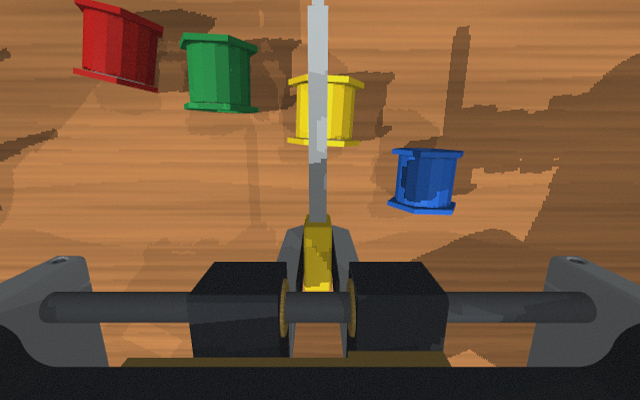

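The wrist view shows all four reels: red (118,45, cut off at the top), green (217,73), yellow (320,109) under the bar, and blue (425,180). From each hull's two long side edges, which are the flange corners at z = 0.032, I get the centre and axis.

```bash
cat >> h.py <<'E'
def reel(c,o,mask,name=""):
    "side edges of hull joining flange corners (z=.032) -> centre, yaw"
    pts=np.argwhere(mask)[:,::-1].astype(np.int32)
    q=cv2.approxPolyDP(cv2.convexHull(pts),3.0,True)[:,0,:]
    w=plane(c,q,.032,o)[:,:2]; e=[]
    for i in range(len(w)):
        a,b=w[i],w[(i+1)%len(w)]; L=np.linalg.norm(b-a)
        if abs(b-a)[0]>abs(b-a)[1]*1.3 and L>.03:
            if b[0]<a[0]: a,b=b,a
            e.append((L,(a+b)/2,np.arctan2(*(b-a)[::-1])))
    e=sorted(e,key=lambda t:-t[0])[:2]
    if len(e)<2: print(name,"edges",e); return
    ctr=(e[0][1]+e[1][1])/2
    print(name,"ctr",ctr.round(4),"width",np.linalg.norm(e[0][1]-e[1][1]).round(4),"len",[round(t[0],3) for t in e],"yaw",[round(t[2],3) for t in e])
E
python3 - <<'E'
from h import *
c=dict(np.load("w3.npz"));o=dict(ee_pos=c["pos"],eef_rot=c["rot"])
for k in HUE:
    m=sum(b[2].astype(int) for b in blobs(c["pixels"],k,300) if b[0][1]<200 )>0
    reel(c,o,m,k)
E
```

```text
red ctr [ 0.6497 -0.0952] width 0.0809 len [np.float64(0.063), np.float64(0.058)] yaw [np.float64(-0.219), np.float64(-0.228)]
yellow ctr [ 0.5934 -0.2924] width 0.0719 len [np.float64(0.059), np.float64(0.058)] yaw [np.float64(-0.036), np.float64(-0.042)]
green ctr [ 0.6238 -0.1902] width 0.0717 len [np.float64(0.058), np.float64(0.055)] yaw [np.float64(-0.031), np.float64(-0.024)]
blue ctr [ 0.5255 -0.3976] width 0.0701 len [np.float64(0.068), np.float64(0.059)] yaw [np.float64(-0.061), np.float64(-0.02)]
```

Call:
{"name": "apply_moves", "arguments": {"increments": [{"tx": -0.78,"ty": -0.02,"tz": 0,"ax": 0,"ay": 0,"az": 0.12},{"tx": -0.78,"ty": -0.02,"tz": 0,"ax": 0,"ay": 0,"az": 0.12},{"tx": -0.78,"ty": -0.02,"tz": 0,"ax": 0,"ay": 0,"az": 0.12},{"tx": -0.78,"ty": -0.02,"tz": 0,"ax": 0,"ay": 0,"az": 0.12},{"tx": 0,"ty": 0,"tz": 0.5,"ax": 0,"ay": 0,"az": 0},{"tx": 0,"ty": 0,"tz": 0.9,"ax": 0,"ay": 0,"az": 0},{"tx": 0,"ty": 0,"tz": 0.9,"ax": 0,"ay": 0,"az": 0},{"tx": 0,"ty": 0,"tz": 0.9,"ax": 0,"ay": 0,"az": 0},{"tx": 0,"ty": 0,"tz": 0.8,"ax": 0,"ay": 0,"az": 0},{"tx": 0,"ty": 0,"tz": 0.5,"ax": 0,"ay": 0,"az": 0},{"tx": 0,"ty": 0,"tz": 0,"ax": 0,"ay": 0,"az": 0}]}}

```text
time_s: 12.85
ee_pos: [0.412, -0.2821, 0.2117]
eef_rot: [-3.14, 0.001, -0.038]
force: [0.0, 0.6, -0.8]
grip_width: 0.0157
grip_force: 45.0
```

Call:
{"name": "apply_moves", "arguments": {"increments": [{"tx": 0.5,"ty": 0,"tz": 0,"ax": 0,"ay": 0,"az": 0},{"tx": 0.8,"ty": 0,"tz": 0,"ax": 0,"ay": 0,"az": 0},{"tx": 0.9,"ty": 0,"tz": 0,"ax": 0,"ay": 0,"az": 0},{"tx": 0.8,"ty": 0,"tz": 0,"ax": 0,"ay": 0,"az": 0},{"tx": 0.57,"ty": 0,"tz": 0,"ax": 0,"ay": 0,"az": 0},{"tx": 0,"ty": 0,"tz": 0,"ax": 0,"ay": 0,"az": 0},{"tx": 0,"ty": 0,"tz": 0,"ax": 0,"ay": 0,"az": 0}]}}

```text
time_s: 13.72
ee_pos: [0.5186, -0.2865, 0.2129]
eef_rot: [3.141, -0.0, -0.039]
force: [-0.9, -0.3, -1.2]
grip_width: 0.0157
grip_force: 45.0
```

```bash
cat >> h.py <<'E'
def look(f):
    o=get_obs();c=camera("wrist");print(o["time_s"],np.round(o["ee_pos"],4),np.round(o["eef_rot"],4),np.round(o["force"],1),o["grip_width"].__round__(4))
    cv2.imwrite(f"pics/{f}.png",c["pixels"][:,:,::-1]);np.savez(f+".npz",pos=o["ee_pos"],rot=o["eef_rot"],**c); return o,c
E
python3 - <<'E'
from h import *
look("w4")
E
```

```text
13.725 [ 0.5186 -0.2865  0.2129] [ 3.1414e+00 -2.0000e-04 -3.8900e-02] [-0.9 -0.3 -1.2] 0.0157
```

View pics/w4.png

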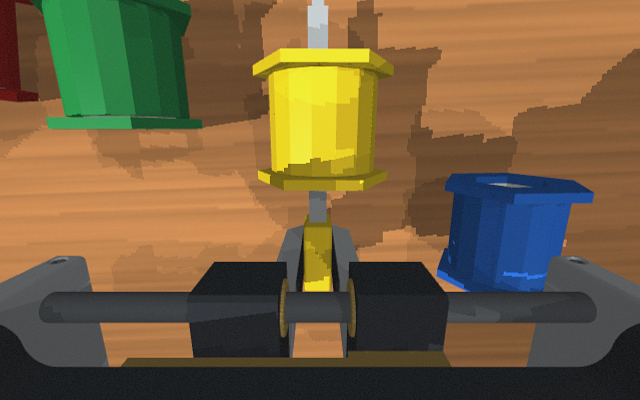

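The bar is through the yellow reel: flange centre at column 322 against the bar's 318, and near flange edge at row 187 against 183 expected, so it is within about 2 mm axially. Lift next.

Call:
{"name": "apply_moves", "arguments": {"increments": [{"tx": 0,"ty": 0,"tz": -0.2,"ax": 0,"ay": 0,"az": 0},{"tx": 0,"ty": 0,"tz": -0.2,"ax": 0,"ay": 0,"az": 0},{"tx": 0,"ty": 0,"tz": -0.2,"ax": 0,"ay": 0,"az": 0},{"tx": 0,"ty": 0,"tz": -0.3,"ax": 0,"ay": 0,"az": 0},{"tx": 0,"ty": 0,"tz": -0.5,"ax": 0,"ay": 0,"az": 0},{"tx": 0,"ty": 0,"tz": -0.7,"ax": 0,"ay": 0,"az": 0},{"tx": 0,"ty": 0,"tz": -0.8,"ax": 0,"ay": 0,"az": 0},{"tx": 0,"ty": 0,"tz": -0.8,"ax": 0,"ay": 0,"az": 0},{"tx": 0,"ty": 0,"tz": -0.6,"ax": 0,"ay": 0,"az": 0},{"tx": 0,"ty": 0,"tz": -0.3,"ax": 0,"ay": 0,"az": 0},{"tx": 0,"ty": 0,"tz": 0,"ax": 0,"ay": 0,"az": 0}]}}

```text
time_s: 15.15
ee_pos: [0.5187, -0.2866, 0.3509]
eef_rot: [3.141, -0.0, -0.039]
force: [1.3, 0.9, -4.0]
grip_width: 0.0154
grip_force: 45.0
```

```bash
python3 - <<'E'
from h import *
look("w5")
rows([.468,.2355-.1355,.36],.37,16)
rows([.5145,.0995,.36],.37,16)
E
```

```text
15.15 [ 0.5187 -0.2866  0.3509] [ 3.1414e+00 -3.0000e-04 -3.8900e-02] [ 1.3  0.9 -4. ] 0.0154
16 rows: t [ 0.018 -0.818 -0.021] az -0.293
16 rows: t [ 0.115 -0.802 -0.021] az -0.293
```

View pics/w5.png

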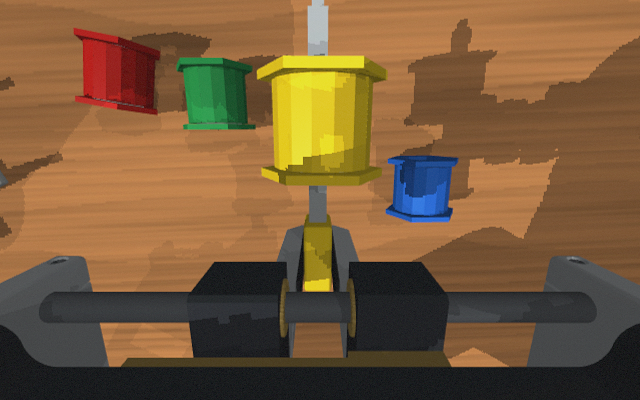

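The yellow reel hangs level on the bar, flanges at rows 60 to 183 and centred on column 320. Carry it back to its bay with a soft start and stop.

Call:
{"name": "apply_moves", "arguments": {"increments": [{"tx": 0.03,"ty": -0.24,"tz": 0,"ax": 0,"ay": 0,"az": -0.09},{"tx": 0.07,"ty": -0.48,"tz": 0,"ax": 0,"ay": 0,"az": -0.18},{"tx": 0.12,"ty": -0.8,"tz": -0.02,"ax": 0,"ay": 0,"az": -0.29},{"tx": 0.12,"ty": -0.8,"tz": -0.02,"ax": 0,"ay": 0,"az": -0.29},{"tx": 0.12,"ty": -0.8,"tz": -0.02,"ax": 0,"ay": 0,"az": -0.29},{"tx": 0.12,"ty": -0.8,"tz": -0.02,"ax": 0,"ay": 0,"az": -0.29},{"tx": 0.12,"ty": -0.8,"tz": -0.02,"ax": 0,"ay": 0,"az": -0.29},{"tx": 0.12,"ty": -0.8,"tz": -0.02,"ax": 0,"ay": 0,"az": -0.29},{"tx": 0.12,"ty": -0.8,"tz": -0.02,"ax": 0,"ay": 0,"az": -0.29},{"tx": 0.12,"ty": -0.8,"tz": -0.02,"ax": 0,"ay": 0,"az": -0.29},{"tx": 0.12,"ty": -0.8,"tz": -0.02,"ax": 0,"ay": 0,"az": -0.29},{"tx": 0.12,"ty": -0.8,"tz": -0.02,"ax": 0,"ay": 0,"az": -0.29}]}}

```text
time_s: 16.7
ee_pos: [0.5343, -0.0216, 0.3564]
eef_rot: [-3.141, 0.0, 0.24]
force: [0.5, -0.3, -2.5]
grip_width: 0.0157
grip_force: 45.0
```

Call:
{"name": "apply_moves", "arguments": {"increments": [{"tx": 0.12,"ty": -0.8,"tz": 0,"ax": 0,"ay": 0,"az": -0.29},{"tx": 0.12,"ty": -0.8,"tz": 0,"ax": 0,"ay": 0,"az": -0.29},{"tx": 0.12,"ty": -0.8,"tz": 0,"ax": 0,"ay": 0,"az": -0.29},{"tx": 0.12,"ty": -0.8,"tz": 0,"ax": 0,"ay": 0,"az": -0.29},{"tx": 0.07,"ty": -0.48,"tz": 0,"ax": 0,"ay": 0,"az": -0.18},{"tx": 0.03,"ty": -0.24,"tz": 0,"ax": 0,"ay": 0,"az": -0.1},{"tx": 0,"ty": 0,"tz": 0,"ax": 0,"ay": 0,"az": 0},{"tx": 0,"ty": 0,"tz": 0,"ax": 0,"ay": 0,"az": 0}]}}

```text
time_s: 17.7
ee_pos: [0.518, 0.0938, 0.3566]
eef_rot: [3.141, 0.0, 0.363]
force: [-0.1, -0.6, -2.9]
grip_width: 0.0158
grip_force: 45.0
```

```bash
python3 - <<'E'
from h import *
look("w6")
rows([.5145,.0993,.2456],.3695,1)
E
```

```text
17.7 [0.518  0.0938 0.3566] [3.1415 0.     0.3626] [-0.1 -0.6 -2.9] 0.0158
1 rows: t [-0.044 -0.216  3.699] az -0.08
```

View pics/w6.png

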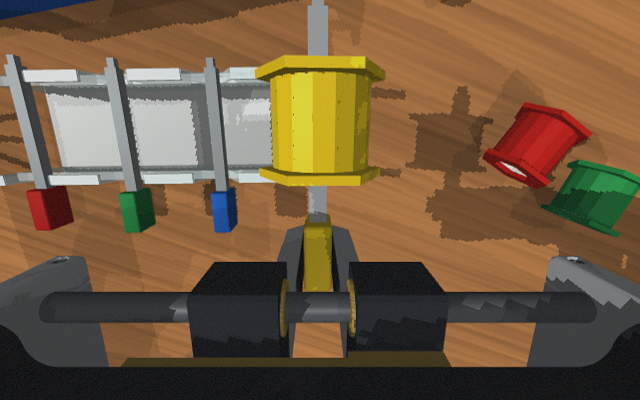

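Call:
{"name": "apply_moves", "arguments": {"increments": [{"tx": -0.04,"ty": -0.22,"tz": 0.3,"ax": 0,"ay": 0,"az": -0.08},{"tx": 0,"ty": 0,"tz": 0.6,"ax": 0,"ay": 0,"az": 0},{"tx": 0,"ty": 0,"tz": 0.6,"ax": 0,"ay": 0,"az": 0},{"tx": 0,"ty": 0,"tz": 0.6,"ax": 0,"ay": 0,"az": 0},{"tx": 0,"ty": 0,"tz": 0.6,"ax": 0,"ay": 0,"az": 0},{"tx": 0,"ty": 0,"tz": 0.5,"ax": 0,"ay": 0,"az": 0},{"tx": 0,"ty": 0,"tz": 0.3,"ax": 0,"ay": 0,"az": 0},{"tx": 0,"ty": 0,"tz": 0.2,"ax": 0,"ay": 0,"az": 0},{"tx": 0,"ty": 0,"tz": 0,"ax": 0,"ay": 0,"az": 0},{"tx": 0,"ty": 0,"tz": 0,"ax": 0,"ay": 0,"az": 0}]}}

```text
time_s: 19.0
ee_pos: [0.5145, 0.1, 0.2459]
eef_rot: [3.141, -0.0, 0.37]
force: [-0.2, -0.6, -3.3]
grip_width: 0.0157
grip_force: 45.0
```

```bash
python3 - <<'E'
from h import *
look("w7")
E
```

```text
19.0 [0.5145 0.1    0.2459] [ 3.1415e+00 -5.0000e-04  3.7030e-01] [-0.2 -0.6 -3.3] 0.0157
```

View pics/w7.png

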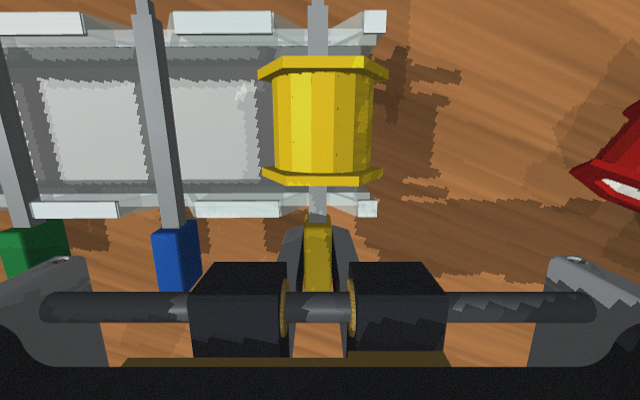

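The yellow reel hangs between the plates (rows 60 to 183, plates at about 40 and 205). Release it and go straight to the blue spindle, 86 mm along.

Call:
{"name": "apply_moves", "arguments": {"increments": [{"tx": 0,"ty": 0,"tz": 0.03,"ax": 0,"ay": 0,"az": 0},{"tx": 0,"ty": 0,"tz": 0,"ax": 0,"ay": 0,"az": 0}]}}

```text
time_s: 19.3
ee_pos: [0.5145, 0.1, 0.2454]
eef_rot: [3.141, -0.001, 0.37]
force: [-3.0, -0.5, 3.3]
grip_width: 0.0158
grip_force: 45.0
```

Call:
{"name": "apply_moves", "arguments": {"increments": [{"tx": 0,"ty": 0,"tz": 0,"ax": 0,"ay": 0,"az": 0},{"tx": 0,"ty": 0,"tz": 0,"ax": 0,"ay": 0,"az": 0},{"tx": 0,"ty": 0,"tz": 0,"ax": 0,"ay": 0,"az": 0},{"tx": 0,"ty": 0,"tz": 0,"ax": 0,"ay": 0,"az": 0},{"tx": 0,"ty": 0,"tz": -0.3,"ax": 0,"ay": 0,"az": 0},{"tx": 0,"ty": 0,"tz": -0.8,"ax": 0,"ay": 0,"az": 0},{"tx": 0,"ty": 0,"tz": -0.9,"ax": 0,"ay": 0,"az": 0},{"tx": 0,"ty": 0,"tz": -0.5,"ax": 0,"ay": 0,"az": 0},{"tx": 0,"ty": -0.87,"tz": 0,"ax": 0,"ay": 0,"az": 0},{"tx": 0,"ty": -1,"tz": 0,"ax": 0,"ay": 0,"az": 0},{"tx": 0,"ty": -1,"tz": 0,"ax": 0,"ay": 0,"az": 0},{"tx": 0,"ty": 0,"tz": 0,"ax": 0,"ay": 0,"az": 0}], "jaw": 0.4}}

```text
time_s: 20.8
ee_pos: [0.4827, 0.1814, 0.3198]
eef_rot: [-3.142, 0.0, 0.373]
force: [-0.7, -0.3, -0.9]
grip_width: 0.0567
grip_force: 0.0
```

```bash
python3 - <<'E'
from h import *
o,c=look("w8")
for k in HUE:
    for ce,s,m in blobs(c["pixels"],k,150):
        r=cv2.minAreaRect(np.argwhere(m)[:,::-1].astype(np.float32));print(k,ce.round(1),s,plane(c,r[0],.079,o)[0].round(4))
t=camera("top")
for k in HUE:
    for ce,s,m in blobs(t["pixels"],k):
        if s[4]<900: print("top",k,ce.round(1),s[4])
rows([.4834,.1797,.2456],.3695,1)
E
```

```text
20.8 [0.4827 0.1814 0.3198] [-3.1415e+00  2.0000e-04  3.7260e-01] [-0.7 -0.3 -0.9] 0.0567
red [623.  157.5] [ 592  112   48   79 1513] [ 0.6186 -0.0121  0.079 ]
red [115.  212.9] [  96  190   42   51 1324] [0.4272 0.3323 0.079 ]
yellow [426.3 123.3] [ 379   82   94   85 6220] [0.5837 0.1332 0.079 ]
yellow [419.3 216. ] [ 405  191   31   51 1276] [0.516  0.1047 0.079 ]
green [214.8 220.7] [204 199  22  45 803] [0.4511 0.2589 0.079 ]
blue [319.4 221.7] [311 195  18  51 840] [0.4834 0.1792 0.079 ]
top red [381.8 186.4] 289
top red [248.6 253.6] 51
top yellow [314.8 204.6] 301
top green [407.7 192.5] 66
top blue [471.2 223.8] 229
1 rows: t [-0.003  0.011  2.472] az 0.016
```

View pics/w8.png

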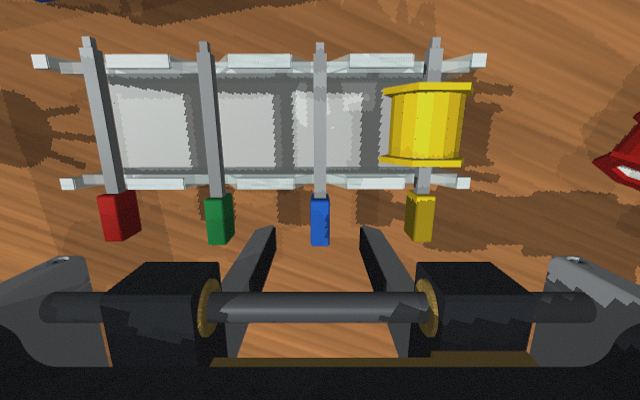

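The yellow spindle is seated (grip at (419,216), reel at (426,123) between the plates). The blue grip at (319,222) is centred under the gripper and the reels have not moved.

Call:
{"name": "apply_moves", "arguments": {"increments": [{"tx": 0,"ty": 0,"tz": 0.7,"ax": 0,"ay": 0,"az": 0},{"tx": 0,"ty": 0,"tz": 0.9,"ax": 0,"ay": 0,"az": 0},{"tx": 0,"ty": 0,"tz": 0.57,"ax": 0,"ay": 0,"az": 0},{"tx": 0,"ty": 0,"tz": 0.3,"ax": 0,"ay": 0,"az": 0},{"tx": 0,"ty": 0,"tz": 0,"ax": 0,"ay": 0,"az": 0}]}}

```text
time_s: 21.52
ee_pos: [0.4834, 0.1801, 0.2455]
eef_rot: [-3.142, 0.001, 0.37]
force: [-0.4, -0.2, 0.4]
grip_width: 0.0562
grip_force: 0.0
```

Call:
{"name": "apply_moves", "arguments": {"increments": [{"tx": 0,"ty": 0,"tz": 0,"ax": 0,"ay": 0,"az": 0},{"tx": 0,"ty": 0,"tz": 0,"ax": 0,"ay": 0,"az": 0},{"tx": 0,"ty": 0,"tz": 0,"ax": 0,"ay": 0,"az": 0},{"tx": 0,"ty": 0,"tz": 0,"ax": 0,"ay": 0,"az": 0},{"tx": 0,"ty": 0,"tz": 0,"ax": 0,"ay": 0,"az": 0},{"tx": 0,"ty": 0,"tz": 0,"ax": 0,"ay": 0,"az": 0},{"tx": 0,"ty": 0,"tz": 0,"ax": 0,"ay": 0,"az": 0},{"tx": 0,"ty": 0,"tz": 0,"ax": 0,"ay": 0,"az": 0}], "jaw": 1, "force": 45}}

```text
time_s: 22.52
ee_pos: [0.4833, 0.1802, 0.2457]
eef_rot: [3.142, -0.0, 0.37]
force: [-0.3, -0.4, 3.1]
grip_width: 0.0154
grip_force: 45.0
```

Call:
{"name": "apply_moves", "arguments": {"increments": [{"tx": 0,"ty": 0,"tz": -0.5,"ax": 0,"ay": 0,"az": 0},{"tx": 0,"ty": 0,"tz": -0.8,"ax": 0,"ay": 0,"az": 0},{"tx": 0,"ty": 0,"tz": -0.8,"ax": 0,"ay": 0,"az": 0},{"tx": 0,"ty": 0,"tz": -0.8,"ax": 0,"ay": 0,"az": 0},{"tx": 0,"ty": 0,"tz": -0.6,"ax": 0,"ay": 0,"az": 0}]}}

```text
time_s: 23.15
ee_pos: [0.4832, 0.1802, 0.3526]
eef_rot: [3.142, -0.001, 0.37]
force: [0.1, -0.0, -1.3]
grip_width: 0.0156
grip_force: 45.0
```

```bash
python3 - <<'E'
from h import *
o=get_obs();print(o["ee_pos"],o["eef_rot"],o["grip_width"],o["grip_force"])
rows([.44,-.39,.35],-.04,22)
E
```

```text
[0.48315511 0.18020779 0.35255233] [ 3.14152297e+00 -1.17218740e-03  3.70327299e-01] 0.015628411090130925 44.99940812587738
22 rows: t [-0.216  0.845  0.004] az 0.214
```

Call:
{"name": "apply_moves", "arguments": {"increments": [{"tx": -0.22,"ty": 0.85,"tz": 0,"ax": 0,"ay": 0,"az": 0.21},{"tx": -0.22,"ty": 0.85,"tz": 0,"ax": 0,"ay": 0,"az": 0.21},{"tx": -0.22,"ty": 0.85,"tz": 0,"ax": 0,"ay": 0,"az": 0.21},{"tx": -0.22,"ty": 0.85,"tz": 0,"ax": 0,"ay": 0,"az": 0.21},{"tx": -0.22,"ty": 0.85,"tz": 0,"ax": 0,"ay": 0,"az": 0.21},{"tx": -0.22,"ty": 0.85,"tz": 0,"ax": 0,"ay": 0,"az": 0.21},{"tx": -0.22,"ty": 0.85,"tz": 0,"ax": 0,"ay": 0,"az": 0.21},{"tx": -0.22,"ty": 0.85,"tz": 0,"ax": 0,"ay": 0,"az": 0.21},{"tx": -0.22,"ty": 0.85,"tz": 0,"ax": 0,"ay": 0,"az": 0.21},{"tx": -0.22,"ty": 0.85,"tz": 0,"ax": 0,"ay": 0,"az": 0.21},{"tx": -0.22,"ty": 0.85,"tz": 0,"ax": 0,"ay": 0,"az": 0.21}]}}

```text
time_s: 24.52
ee_pos: [0.4904, -0.1097, 0.3515]
eef_rot: [3.141, -0.0, 0.168]
force: [-0.5, -0.1, -1.7]
grip_width: 0.0154
grip_force: 45.0
```

Call:
{"name": "apply_moves", "arguments": {"increments": [{"tx": -0.22,"ty": 0.84,"tz": 0,"ax": 0,"ay": 0,"az": 0.21},{"tx": -0.22,"ty": 0.84,"tz": 0,"ax": 0,"ay": 0,"az": 0.21},{"tx": -0.22,"ty": 0.84,"tz": 0,"ax": 0,"ay": 0,"az": 0.21},{"tx": -0.22,"ty": 0.84,"tz": 0,"ax": 0,"ay": 0,"az": 0.21},{"tx": -0.22,"ty": 0.84,"tz": 0,"ax": 0,"ay": 0,"az": 0.21},{"tx": -0.22,"ty": 0.84,"tz": 0,"ax": 0,"ay": 0,"az": 0.21},{"tx": -0.22,"ty": 0.84,"tz": 0,"ax": 0,"ay": 0,"az": 0.22},{"tx": -0.22,"ty": 0.84,"tz": 0,"ax": 0,"ay": 0,"az": 0.22},{"tx": -0.22,"ty": 0.84,"tz": 0,"ax": 0,"ay": 0,"az": 0.22},{"tx": -0.22,"ty": 0.84,"tz": 0,"ax": 0,"ay": 0,"az": 0.22},{"tx": -0.22,"ty": 0.84,"tz": 0,"ax": 0,"ay": 0,"az": 0.22},{"tx": 0,"ty": 0,"tz": 0,"ax": 0,"ay": 0,"az": 0}]}}

```text
time_s: 26.02
ee_pos: [0.4389, -0.3914, 0.3512]
eef_rot: [3.141, -0.0, -0.039]
force: [-0.6, 0.9, -1.6]
grip_width: 0.0159
grip_force: 45.0
```

```bash
python3 - <<'E'
from h import *
o,c=look("w9")
m=sum(b[2].astype(int) for b in blobs(c["pixels"],"blue",100) if b[0][1]<190)>0
print([(b[0].round(0),b[1]) for b in blobs(c["pixels"],"blue",60)])
reel(c,o,m,"blue")
E
```

```text
26.025 [ 0.4389 -0.3914  0.3512] [ 3.1414 -0.     -0.0391] [-0.6  0.9 -1.6] 0.0159
[(array([299., 108.]), array([ 283,   75,   25,   69, 1088], dtype=int32)), (array([338., 108.]), array([ 327,   74,   31,   70, 1490], dtype=int32)), (array([317., 259.]), array([ 304,  220,   28,   72, 1720], dtype=int32))]
blue ctr [ 0.5277 -0.3982] width 0.0716 len [np.float64(0.059), np.float64(0.059)] yaw [np.float64(-0.031), np.float64(-0.037)]
```

Call:
{"name": "apply_moves", "arguments": {"increments": [{"tx": -0.78,"ty": 0.03,"tz": 0,"ax": 0,"ay": 0,"az": 0},{"tx": -0.79,"ty": 0.04,"tz": 0,"ax": 0,"ay": 0,"az": 0},{"tx": -0.79,"ty": 0.04,"tz": 0,"ax": 0,"ay": 0,"az": 0},{"tx": -0.78,"ty": 0.03,"tz": 0,"ax": 0,"ay": 0,"az": 0},{"tx": 0,"ty": 0,"tz": 0.5,"ax": 0,"ay": 0,"az": 0},{"tx": 0,"ty": 0,"tz": 0.9,"ax": 0,"ay": 0,"az": 0},{"tx": 0,"ty": 0,"tz": 0.9,"ax": 0,"ay": 0,"az": 0},{"tx": 0,"ty": 0,"tz": 0.9,"ax": 0,"ay": 0,"az": 0},{"tx": 0,"ty": 0,"tz": 0.9,"ax": 0,"ay": 0,"az": 0},{"tx": 0,"ty": 0,"tz": 0.52,"ax": 0,"ay": 0,"az": 0},{"tx": 0,"ty": 0,"tz": 0,"ax": 0,"ay": 0,"az": 0}]}}

```text
time_s: 27.45
ee_pos: [0.3456, -0.3906, 0.2112]
eef_rot: [-3.14, 0.001, -0.037]
force: [-0.3, 0.0, -1.0]
grip_width: 0.0155
grip_force: 45.0
```

Call:
{"name": "apply_moves", "arguments": {"increments": [{"tx": 0.5,"ty": 0,"tz": 0,"ax": 0,"ay": 0,"az": 0},{"tx": 0.8,"ty": 0,"tz": 0,"ax": 0,"ay": 0,"az": 0},{"tx": 0.9,"ty": 0,"tz": 0,"ax": 0,"ay": 0,"az": 0},{"tx": 0.8,"ty": 0,"tz": 0,"ax": 0,"ay": 0,"az": 0},{"tx": 0.57,"ty": 0,"tz": 0,"ax": 0,"ay": 0,"az": 0},{"tx": 0,"ty": 0,"tz": 0,"ax": 0,"ay": 0,"az": 0},{"tx": 0,"ty": 0,"tz": 0,"ax": 0,"ay": 0,"az": 0}]}}

```text
time_s: 28.32
ee_pos: [0.4522, -0.3949, 0.2124]
eef_rot: [3.141, -0.0, -0.037]
force: [0.1, 0.4, -1.1]
grip_width: 0.016
grip_force: 45.0
```

```bash
python3 - <<'E'
from h import *
o,c=look("w10")
for b in blobs(c["pixels"],"blue",60): print(b[0].round(0),b[1])
E
```

```text
28.325 [ 0.4522 -0.3949  0.2124] [ 3.1413e+00 -2.0000e-04 -3.7000e-02] [ 0.1  0.4 -1.1] 0.016
[318. 115.] [  247    45   141   144 15308]
[317. 259.] [ 304  220   28   72 1752]
```

The blue reel's blob (columns 247 to 388, rows 45 to 189) is uncrossed by the bar and centred on it, so it is threaded. Lift.

Call:
{"name": "apply_moves", "arguments": {"increments": [{"tx": 0,"ty": 0,"tz": -0.2,"ax": 0,"ay": 0,"az": 0},{"tx": 0,"ty": 0,"tz": -0.2,"ax": 0,"ay": 0,"az": 0},{"tx": 0,"ty": 0,"tz": -0.2,"ax": 0,"ay": 0,"az": 0},{"tx": 0,"ty": 0,"tz": -0.3,"ax": 0,"ay": 0,"az": 0},{"tx": 0,"ty": 0,"tz": -0.5,"ax": 0,"ay": 0,"az": 0},{"tx": 0,"ty": 0,"tz": -0.7,"ax": 0,"ay": 0,"az": 0},{"tx": 0,"ty": 0,"tz": -0.8,"ax": 0,"ay": 0,"az": 0},{"tx": 0,"ty": 0,"tz": -0.8,"ax": 0,"ay": 0,"az": 0},{"tx": 0,"ty": 0,"tz": -0.8,"ax": 0,"ay": 0,"az": 0},{"tx": 0,"ty": 0,"tz": -0.4,"ax": 0,"ay": 0,"az": 0},{"tx": 0,"ty": 0,"tz": 0,"ax": 0,"ay": 0,"az": 0}]}}

```text
time_s: 29.75
ee_pos: [0.4522, -0.395, 0.3598]
eef_rot: [3.141, -0.001, -0.037]
force: [0.6, -0.4, -2.9]
grip_width: 0.0158
grip_force: 45.0
```

```bash
python3 - <<'E'
from h import *
o,c=look("w11")
for b in blobs(c["pixels"],"blue",60): print(b[0].round(0),b[1])
rows([.4833,.1802,.36],.37,22)
E
```

```text
29.75 [ 0.4522 -0.395   0.3598] [ 3.1407e+00 -1.0000e-03 -3.7200e-02] [ 0.6 -0.4 -2.9] 0.0158
[317. 116.] [  252    53   130   131 12938]
[317. 259.] [ 304  220   28   72 1749]
22 rows: t [ 0.184 -0.859 -0.002] az -0.212
```

Call:
{"name": "apply_moves", "arguments": {"increments": [{"tx": 0.06,"ty": -0.26,"tz": 0,"ax": 0,"ay": 0,"az": -0.06},{"tx": 0.11,"ty": -0.52,"tz": 0,"ax": 0,"ay": 0,"az": -0.13},{"tx": 0.18,"ty": -0.86,"tz": 0,"ax": 0,"ay": 0,"az": -0.21},{"tx": 0.18,"ty": -0.86,"tz": 0,"ax": 0,"ay": 0,"az": -0.21},{"tx": 0.18,"ty": -0.86,"tz": 0,"ax": 0,"ay": 0,"az": -0.21},{"tx": 0.18,"ty": -0.86,"tz": 0,"ax": 0,"ay": 0,"az": -0.21},{"tx": 0.18,"ty": -0.86,"tz": 0,"ax": 0,"ay": 0,"az": -0.21},{"tx": 0.18,"ty": -0.86,"tz": 0,"ax": 0,"ay": 0,"az": -0.21},{"tx": 0.18,"ty": -0.86,"tz": 0,"ax": 0,"ay": 0,"az": -0.21},{"tx": 0.18,"ty": -0.86,"tz": 0,"ax": 0,"ay": 0,"az": -0.21},{"tx": 0.18,"ty": -0.86,"tz": 0,"ax": 0,"ay": 0,"az": -0.21},{"tx": 0.18,"ty": -0.86,"tz": 0,"ax": 0,"ay": 0,"az": -0.21}]}}

```text
time_s: 31.3
ee_pos: [0.4958, -0.1095, 0.3588]
eef_rot: [-3.141, 0.0, 0.164]
force: [0.5, -0.2, -2.6]
grip_width: 0.0157
grip_force: 45.0
```

Call:
{"name": "apply_moves", "arguments": {"increments": [{"tx": 0.19,"ty": -0.86,"tz": 0,"ax": 0,"ay": 0,"az": -0.21},{"tx": 0.19,"ty": -0.86,"tz": 0,"ax": 0,"ay": 0,"az": -0.21},{"tx": 0.19,"ty": -0.86,"tz": 0,"ax": 0,"ay": 0,"az": -0.21},{"tx": 0.19,"ty": -0.86,"tz": 0,"ax": 0,"ay": 0,"az": -0.21},{"tx": 0.19,"ty": -0.86,"tz": 0,"ax": 0,"ay": 0,"az": -0.21},{"tx": 0.19,"ty": -0.86,"tz": 0,"ax": 0,"ay": 0,"az": -0.21},{"tx": 0.19,"ty": -0.86,"tz": 0,"ax": 0,"ay": 0,"az": -0.21},{"tx": 0.19,"ty": -0.86,"tz": 0,"ax": 0,"ay": 0,"az": -0.21},{"tx": 0.19,"ty": -0.86,"tz": 0,"ax": 0,"ay": 0,"az": -0.21},{"tx": 0.19,"ty": -0.86,"tz": 0,"ax": 0,"ay": 0,"az": -0.22},{"tx": 0.11,"ty": -0.52,"tz": 0,"ax": 0,"ay": 0,"az": -0.14},{"tx": 0.06,"ty": -0.26,"tz": 0,"ax": 0,"ay": 0,"az": -0.08}]}}

```text
time_s: 32.8
ee_pos: [0.485, 0.177, 0.3589]
eef_rot: [-3.142, 0.0, 0.367]
force: [0.4, -0.4, -2.5]
grip_width: 0.016
grip_force: 45.0
```

Call:
{"name": "apply_moves", "arguments": {"increments": [{"tx": 0,"ty": 0,"tz": 0,"ax": 0,"ay": 0,"az": 0},{"tx": 0,"ty": 0,"tz": 0,"ax": 0,"ay": 0,"az": 0}]}}

```text
time_s: 33.05
ee_pos: [0.4855, 0.1756, 0.359]
eef_rot: [3.142, 0.0, 0.365]
force: [-0.1, 0.7, -2.8]
grip_width: 0.0159
grip_force: 45.0
```

```bash
python3 - <<'E'
from h import *
o,c=look("w12")
for b in blobs(c["pixels"],"blue",60): print(b[0].round(0),b[1])
rows([.4833,.1802,.2457],.37,1)
E
```

```text
33.05 [0.4855 0.1756 0.359 ] [3.1415e+00 1.0000e-04 3.6520e-01] [-0.1  0.7 -2.8] 0.0159
[89.  7.] [  23    0  149   21 1416]
[316. 117.] [  250    54   130   130 12867]
[318. 259.] [ 304  220   28   72 1629]
1 rows: t [-0.015 -0.17   3.778] az -0.056
```

Call:
{"name": "apply_moves", "arguments": {"increments": [{"tx": -0.02,"ty": -0.17,"tz": 0.3,"ax": 0,"ay": 0,"az": -0.06},{"tx": 0,"ty": 0,"tz": 0.6,"ax": 0,"ay": 0,"az": 0},{"tx": 0,"ty": 0,"tz": 0.6,"ax": 0,"ay": 0,"az": 0},{"tx": 0,"ty": 0,"tz": 0.6,"ax": 0,"ay": 0,"az": 0},{"tx": 0,"ty": 0,"tz": 0.6,"ax": 0,"ay": 0,"az": 0},{"tx": 0,"ty": 0,"tz": 0.5,"ax": 0,"ay": 0,"az": 0},{"tx": 0,"ty": 0,"tz": 0.4,"ax": 0,"ay": 0,"az": 0},{"tx": 0,"ty": 0,"tz": 0.2,"ax": 0,"ay": 0,"az": 0},{"tx": 0,"ty": 0,"tz": 0,"ax": 0,"ay": 0,"az": 0},{"tx": 0,"ty": 0,"tz": 0,"ax": 0,"ay": 0,"az": 0}]}}

```text
time_s: 34.35
ee_pos: [0.4831, 0.1807, 0.2452]
eef_rot: [3.142, -0.001, 0.371]
force: [-0.6, -0.6, -3.6]
grip_width: 0.0155
grip_force: 45.0
```

```bash
python3 - <<'E'
from h import *
o,c=look("w13")
for b in blobs(c["pixels"],"blue",60): print(b[0].round(0),b[1])
E
```

```text
34.35 [0.4831 0.1807 0.2452] [ 3.1415e+00 -6.0000e-04  3.7130e-01] [-0.6 -0.6 -3.6] 0.0155
[318. 118.] [  253    53   132   132 13113]
[317. 259.] [ 304  220   28   72 1646]
```

View pics/w13.png

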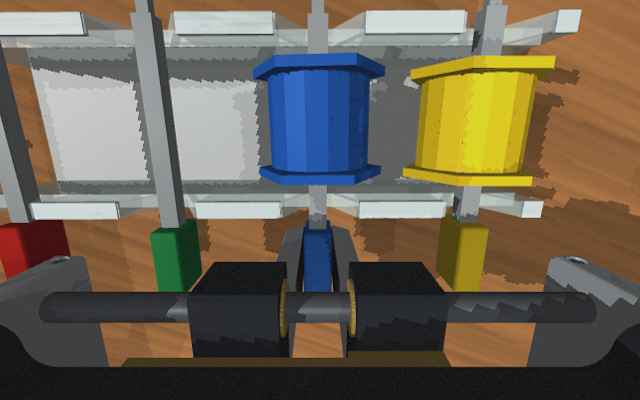

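The blue reel hangs between the plates at (318,118), clear of the yellow one. Set it down fully, release, and go to green.

Call:
{"name": "apply_moves", "arguments": {"increments": [{"tx": 0,"ty": 0,"tz": 0.03,"ax": 0,"ay": 0,"az": 0},{"tx": 0,"ty": 0,"tz": 0,"ax": 0,"ay": 0,"az": 0}]}}

```text
time_s: 34.65
ee_pos: [0.4831, 0.1807, 0.2449]
eef_rot: [3.141, -0.001, 0.371]
force: [-3.8, -0.7, 7.8]
grip_width: 0.0152
grip_force: 45.0
```

Call:
{"name": "apply_moves", "arguments": {"increments": [{"tx": 0,"ty": 0,"tz": 0,"ax": 0,"ay": 0,"az": 0},{"tx": 0,"ty": 0,"tz": 0,"ax": 0,"ay": 0,"az": 0},{"tx": 0,"ty": 0,"tz": 0,"ax": 0,"ay": 0,"az": 0},{"tx": 0,"ty": 0,"tz": 0,"ax": 0,"ay": 0,"az": 0},{"tx": 0,"ty": 0,"tz": -0.3,"ax": 0,"ay": 0,"az": 0},{"tx": 0,"ty": 0,"tz": -0.8,"ax": 0,"ay": 0,"az": 0},{"tx": 0,"ty": 0,"tz": -0.9,"ax": 0,"ay": 0,"az": 0},{"tx": 0,"ty": 0,"tz": -0.5,"ax": 0,"ay": 0,"az": 0},{"tx": 0,"ty": -0.87,"tz": 0,"ax": 0,"ay": 0,"az": 0},{"tx": 0,"ty": -1,"tz": 0,"ax": 0,"ay": 0,"az": 0},{"tx": 0,"ty": -1,"tz": 0,"ax": 0,"ay": 0,"az": 0},{"tx": 0,"ty": 0,"tz": 0,"ax": 0,"ay": 0,"az": 0}], "jaw": 0.4}}

```text
time_s: 36.15
ee_pos: [0.4512, 0.2621, 0.3191]
eef_rot: [-3.142, 0.0, 0.373]
force: [0.2, -0.6, -0.5]
grip_width: 0.0566
grip_force: 0.0
```

```bash
python3 - <<'E'
from h import *
o,c=look("w14")
for k in HUE:
    for ce,s,m in blobs(c["pixels"],k,150):
        r=cv2.minAreaRect(np.argwhere(m)[:,::-1].astype(np.float32));print(k,ce.round(1),s,plane(c,r[0],.079,o)[0].round(4))
t=camera("top")
for k in HUE:
    for ce,s,m in blobs(t["pixels"],k):
        if s[4]<900: print("top",k,ce.round(1),s[4])
rows([.4523,.2604,.2457],.37,1)
E
```

```text
36.15 [0.4512 0.2621 0.3191] [-3.1415e+00  3.0000e-04  3.7350e-01] [ 0.2 -0.6 -0.5] 0.0566
red [218.7 215.8] [ 204  190   30   52 1282] [0.4254 0.3373 0.079 ]
yellow [532.6 123.4] [ 479   82  116   86 7072] [0.5832 0.1374 0.079 ]
yellow [520.2 216. ] [ 498  191   46   52 1773] [0.5145 0.11   0.079 ]
green [319.4 221.1] [311 194  18  51 832] [0.4529 0.2603 0.079 ]
blue [423.4 122.4] [ 377   80   93   86 6134] [0.5522 0.2164 0.079 ]
blue [419.4 220.7] [ 404  195   31   51 1183] [0.4814 0.1843 0.079 ]
top red [381.9 186.4] 281
top yellow [314.9 204.5] 295
top yellow [322.7 226.2] 44
top green [407.6 194. ] 65
top blue [289. 214.] 235
top blue [298.  236.5] 20
1 rows: t [0.01  0.015 2.445] az 0.02
```

Call:
{"name": "apply_moves", "arguments": {"increments": [{"tx": 0,"ty": 0,"tz": 0.7,"ax": 0,"ay": 0,"az": 0},{"tx": 0,"ty": 0,"tz": 0.9,"ax": 0,"ay": 0,"az": 0},{"tx": 0,"ty": 0,"tz": 0.55,"ax": 0,"ay": 0,"az": 0},{"tx": 0,"ty": 0,"tz": 0.3,"ax": 0,"ay": 0,"az": 0},{"tx": 0,"ty": 0,"tz": 0,"ax": 0,"ay": 0,"az": 0}]}}

```text
time_s: 36.88
ee_pos: [0.452, 0.2607, 0.2455]
eef_rot: [3.142, 0.0, 0.371]
force: [-0.1, 0.8, 0.5]
grip_width: 0.0564
grip_force: 0.0
```

Call:
{"name": "apply_moves", "arguments": {"increments": [{"tx": 0,"ty": 0,"tz": 0,"ax": 0,"ay": 0,"az": 0},{"tx": 0,"ty": 0,"tz": 0,"ax": 0,"ay": 0,"az": 0},{"tx": 0,"ty": 0,"tz": 0,"ax": 0,"ay": 0,"az": 0},{"tx": 0,"ty": 0,"tz": 0,"ax": 0,"ay": 0,"az": 0},{"tx": 0,"ty": 0,"tz": 0,"ax": 0,"ay": 0,"az": 0},{"tx": 0,"ty": 0,"tz": 0,"ax": 0,"ay": 0,"az": 0},{"tx": 0,"ty": 0,"tz": 0,"ax": 0,"ay": 0,"az": 0},{"tx": 0,"ty": 0,"tz": 0,"ax": 0,"ay": 0,"az": 0}], "jaw": 1, "force": 45}}

```text
time_s: 37.88
ee_pos: [0.4519, 0.2609, 0.2457]
eef_rot: [-3.142, -0.0, 0.371]
force: [-1.0, -0.5, 2.1]
grip_width: 0.0161
grip_force: 45.0
```

Call:
{"name": "apply_moves", "arguments": {"increments": [{"tx": 0,"ty": 0,"tz": -0.5,"ax": 0,"ay": 0,"az": 0},{"tx": 0,"ty": 0,"tz": -0.8,"ax": 0,"ay": 0,"az": 0},{"tx": 0,"ty": 0,"tz": -0.8,"ax": 0,"ay": 0,"az": 0},{"tx": 0,"ty": 0,"tz": -0.8,"ax": 0,"ay": 0,"az": 0},{"tx": 0,"ty": 0,"tz": -0.6,"ax": 0,"ay": 0,"az": 0}]}}

```text
time_s: 38.5
ee_pos: [0.4517, 0.2609, 0.3525]
eef_rot: [-3.141, -0.001, 0.371]
force: [-0.2, -0.6, -2.6]
grip_width: 0.0157
grip_force: 45.0
```

```bash
python3 - <<'E'
from h import *
o=get_obs();print(o["ee_pos"],o["eef_rot"],o["grip_width"],o["grip_force"])
rows([.535,-.187,.35],-.03,18)
E
```

```text
[0.45168701 0.26086424 0.35253619] [-3.14149267e+00 -1.12795691e-03  3.71234451e-01] 0.01569407559487416 44.99878406524658
18 rows: t [0.002 0.849 0.005] az 0.255
```

Call:
{"name": "apply_moves", "arguments": {"increments": [{"tx": 0,"ty": 0.85,"tz": 0,"ax": 0,"ay": 0,"az": 0.25},{"tx": 0,"ty": 0.85,"tz": 0,"ax": 0,"ay": 0,"az": 0.25},{"tx": 0,"ty": 0.85,"tz": 0,"ax": 0,"ay": 0,"az": 0.25},{"tx": 0,"ty": 0.85,"tz": 0,"ax": 0,"ay": 0,"az": 0.25},{"tx": 0,"ty": 0.85,"tz": 0,"ax": 0,"ay": 0,"az": 0.25},{"tx": 0,"ty": 0.85,"tz": 0,"ax": 0,"ay": 0,"az": 0.25},{"tx": 0,"ty": 0.85,"tz": 0,"ax": 0,"ay": 0,"az": 0.25},{"tx": 0,"ty": 0.85,"tz": 0,"ax": 0,"ay": 0,"az": 0.25},{"tx": 0,"ty": 0.85,"tz": 0,"ax": 0,"ay": 0,"az": 0.25}]}}

```text
time_s: 39.62
ee_pos: [0.516, 0.0401, 0.3515]
eef_rot: [3.142, -0.0, 0.174]
force: [-0.5, -0.7, -2.1]
grip_width: 0.0161
grip_force: 45.0
```

Call:
{"name": "apply_moves", "arguments": {"increments": [{"tx": 0,"ty": 0.85,"tz": 0,"ax": 0,"ay": 0,"az": 0.26},{"tx": 0,"ty": 0.85,"tz": 0,"ax": 0,"ay": 0,"az": 0.26},{"tx": 0,"ty": 0.85,"tz": 0,"ax": 0,"ay": 0,"az": 0.26},{"tx": 0,"ty": 0.85,"tz": 0,"ax": 0,"ay": 0,"az": 0.26},{"tx": 0,"ty": 0.85,"tz": 0,"ax": 0,"ay": 0,"az": 0.26},{"tx": 0,"ty": 0.85,"tz": 0,"ax": 0,"ay": 0,"az": 0.26},{"tx": 0,"ty": 0.85,"tz": 0,"ax": 0,"ay": 0,"az": 0.26},{"tx": 0,"ty": 0.85,"tz": 0,"ax": 0,"ay": 0,"az": 0.26},{"tx": 0,"ty": 0.85,"tz": 0,"ax": 0,"ay": 0,"az": 0.26},{"tx": 0,"ty": 0,"tz": 0,"ax": 0,"ay": 0,"az": 0},{"tx": 0,"ty": 0,"tz": 0,"ax": 0,"ay": 0,"az": 0}]}}

```text
time_s: 41.0
ee_pos: [0.5352, -0.1868, 0.351]
eef_rot: [-3.141, -0.0, -0.029]
force: [-0.2, -0.3, -1.5]
grip_width: 0.0157
grip_force: 45.0
```

```bash
python3 - <<'E'
from h import *
o,c=look("w15")
bs=[b for k in ("red","green") for b in blobs(c["pixels"],k,60)]
for b in bs: print(b[0].round(0),b[1])
m=sum(b[2].astype(int) for b in blobs(c["pixels"],"green",100) if b[0][1]<190)>0
reel(c,o,m,"green")
m=sum(b[2].astype(int) for b in blobs(c["pixels"],"red",300))>0
reel(c,o,m,"red")
E
```

```text
41.0 [ 0.5352 -0.1868  0.351 ] [-3.1415e+00 -1.0000e-04 -2.8900e-02] [-0.2 -0.3 -1.5] 0.0157
[224.  84.] [ 186   43   81   84 4405]
[298. 107.] [ 282   74   26   69 1208]
[337. 103.] [ 328   74   28   62 1157]
[339. 140.] [328 138  25   5 111]
[317. 259.] [ 304  219   28   73 1673]
green ctr [ 0.6251 -0.1902] width 0.0705 len [np.float64(0.059), np.float64(0.059)] yaw [np.float64(-0.064), np.float64(-0.057)]
red ctr [ 0.6481 -0.0983] width 0.0723 len [np.float64(0.059), np.float64(0.057)] yaw [np.float64(-0.211), np.float64(-0.208)]
```

Call:
{"name": "apply_moves", "arguments": {"increments": [{"tx": 0,"ty": 0,"tz": 0,"ax": 0,"ay": 0,"az": 0.18},{"tx": -0.78,"ty": 0,"tz": 0,"ax": 0,"ay": 0,"az": 0},{"tx": -0.78,"ty": 0,"tz": 0,"ax": 0,"ay": 0,"az": 0},{"tx": -0.78,"ty": 0,"tz": 0,"ax": 0,"ay": 0,"az": 0},{"tx": -0.78,"ty": 0,"tz": 0,"ax": 0,"ay": 0,"az": 0},{"tx": 0,"ty": 0,"tz": 0.7,"ax": 0,"ay": 0,"az": 0},{"tx": 0,"ty": 0,"tz": 0.9,"ax": 0,"ay": 0,"az": 0},{"tx": 0,"ty": 0,"tz": 0.9,"ax": 0,"ay": 0,"az": 0},{"tx": 0,"ty": 0,"tz": 0.9,"ax": 0,"ay": 0,"az": 0},{"tx": 0,"ty": 0,"tz": 0.7,"ax": 0,"ay": 0,"az": 0},{"tx": 0,"ty": 0,"tz": 0.51,"ax": 0,"ay": 0,"az": 0},{"tx": 0,"ty": 0,"tz": 0,"ax": 0,"ay": 0,"az": 0}]}}

```text
time_s: 42.55
ee_pos: [0.4417, -0.1829, 0.2118]
eef_rot: [-3.141, 0.001, -0.045]
force: [0.0, -0.0, -0.6]
grip_width: 0.0159
grip_force: 45.0
```

Call:
{"name": "apply_moves", "arguments": {"increments": [{"tx": 0.5,"ty": 0,"tz": 0,"ax": 0,"ay": 0,"az": 0},{"tx": 0.8,"ty": 0,"tz": 0,"ax": 0,"ay": 0,"az": 0},{"tx": 0.9,"ty": 0,"tz": 0,"ax": 0,"ay": 0,"az": 0},{"tx": 0.8,"ty": 0,"tz": 0,"ax": 0,"ay": 0,"az": 0},{"tx": 0.57,"ty": 0,"tz": 0,"ax": 0,"ay": 0,"az": 0},{"tx": 0,"ty": 0,"tz": 0,"ax": 0,"ay": 0,"az": 0},{"tx": 0,"ty": 0,"tz": 0,"ax": 0,"ay": 0,"az": 0}]}}

```text
time_s: 43.42
ee_pos: [0.5483, -0.1879, 0.2127]
eef_rot: [3.142, 0.0, -0.045]
force: [0.9, 0.0, -1.1]
grip_width: 0.0153
grip_force: 45.0
```

```bash
python3 - <<'E'
from h import *
o,c=look("w16")
for b in blobs(c["pixels"],"green",60): print(b[0].round(0),b[1])
E
```

```text
43.425 [ 0.5483 -0.1879  0.2127] [ 3.1416  0.     -0.0451] [ 0.9  0.  -1.1] 0.0153
[314. 112.] [  244    43   141   143 15440]
[317. 258.] [ 304  219   28   73 1725]
```

Green is threaded: columns 244 to 385, rows 43 to 186, uncrossed by the bar. Lift.

Call:
{"name": "apply_moves", "arguments": {"increments": [{"tx": 0,"ty": 0,"tz": -0.2,"ax": 0,"ay": 0,"az": 0},{"tx": 0,"ty": 0,"tz": -0.2,"ax": 0,"ay": 0,"az": 0},{"tx": 0,"ty": 0,"tz": -0.2,"ax": 0,"ay": 0,"az": 0},{"tx": 0,"ty": 0,"tz": -0.3,"ax": 0,"ay": 0,"az": 0},{"tx": 0,"ty": 0,"tz": -0.5,"ax": 0,"ay": 0,"az": 0},{"tx": 0,"ty": 0,"tz": -0.7,"ax": 0,"ay": 0,"az": 0},{"tx": 0,"ty": 0,"tz": -0.8,"ax": 0,"ay": 0,"az": 0},{"tx": 0,"ty": 0,"tz": -0.8,"ax": 0,"ay": 0,"az": 0},{"tx": 0,"ty": 0,"tz": -0.8,"ax": 0,"ay": 0,"az": 0},{"tx": 0,"ty": 0,"tz": -0.4,"ax": 0,"ay": 0,"az": 0},{"tx": 0,"ty": 0,"tz": 0,"ax": 0,"ay": 0,"az": 0}]}}

```text
time_s: 44.85
ee_pos: [0.5487, -0.1879, 0.36]
eef_rot: [3.141, -0.001, -0.045]
force: [-0.2, 0.4, -3.0]
grip_width: 0.0155
grip_force: 45.0
```

```bash
python3 - <<'E'
from h import *
o,c=look("w17")
for b in blobs(c["pixels"],"green",60): print(b[0].round(0),b[1])
rows([.4519,.2609,.36],.371,19)
E
```

```text
44.85 [ 0.5487 -0.1879  0.36  ] [ 3.1412e+00 -1.2000e-03 -4.5100e-02] [-0.2  0.4 -3. ] 0.0155
[314. 115.] [  250    52   130   130 12787]
[317. 259.] [ 304  219   28   73 1703]
19 rows: t [-0.049 -0.81  -0.002] az -0.251
```

Call:
{"name": "apply_moves", "arguments": {"increments": [{"tx": -0.01,"ty": -0.24,"tz": 0,"ax": 0,"ay": 0,"az": -0.08},{"tx": -0.03,"ty": -0.49,"tz": 0,"ax": 0,"ay": 0,"az": -0.15},{"tx": -0.05,"ty": -0.81,"tz": 0,"ax": 0,"ay": 0,"az": -0.25},{"tx": -0.05,"ty": -0.81,"tz": 0,"ax": 0,"ay": 0,"az": -0.25},{"tx": -0.05,"ty": -0.81,"tz": 0,"ax": 0,"ay": 0,"az": -0.25},{"tx": -0.05,"ty": -0.81,"tz": 0,"ax": 0,"ay": 0,"az": -0.25},{"tx": -0.05,"ty": -0.81,"tz": 0,"ax": 0,"ay": 0,"az": -0.25},{"tx": -0.05,"ty": -0.81,"tz": 0,"ax": 0,"ay": 0,"az": -0.25},{"tx": -0.05,"ty": -0.81,"tz": 0,"ax": 0,"ay": 0,"az": -0.25},{"tx": -0.05,"ty": -0.81,"tz": 0,"ax": 0,"ay": 0,"az": -0.25},{"tx": -0.05,"ty": -0.81,"tz": 0,"ax": 0,"ay": 0,"az": -0.25},{"tx": -0.05,"ty": -0.81,"tz": 0,"ax": 0,"ay": 0,"az": -0.25}]}}

```text
time_s: 46.4
ee_pos: [0.5151, 0.0764, 0.359]
eef_rot: [-3.141, 0.001, 0.195]
force: [-0.3, -0.0, -3.3]
grip_width: 0.016
grip_force: 45.0
```

Call:
{"name": "apply_moves", "arguments": {"increments": [{"tx": -0.05,"ty": -0.81,"tz": 0,"ax": 0,"ay": 0,"az": -0.25},{"tx": -0.05,"ty": -0.81,"tz": 0,"ax": 0,"ay": 0,"az": -0.25},{"tx": -0.05,"ty": -0.81,"tz": 0,"ax": 0,"ay": 0,"az": -0.25},{"tx": -0.05,"ty": -0.81,"tz": 0,"ax": 0,"ay": 0,"az": -0.25},{"tx": -0.05,"ty": -0.81,"tz": 0,"ax": 0,"ay": 0,"az": -0.25},{"tx": -0.05,"ty": -0.81,"tz": 0,"ax": 0,"ay": 0,"az": -0.25},{"tx": -0.05,"ty": -0.81,"tz": 0,"ax": 0,"ay": 0,"az": -0.25},{"tx": -0.03,"ty": -0.49,"tz": 0,"ax": 0,"ay": 0,"az": -0.15},{"tx": -0.02,"ty": -0.4,"tz": 0,"ax": 0,"ay": 0,"az": -0.14},{"tx": 0,"ty": 0,"tz": 0,"ax": 0,"ay": 0,"az": 0},{"tx": 0,"ty": 0,"tz": 0,"ax": 0,"ay": 0,"az": 0}]}}

```text
time_s: 47.78
ee_pos: [0.4517, 0.2606, 0.3593]
eef_rot: [3.141, 0.0, 0.371]
force: [0.4, 0.3, -2.8]
grip_width: 0.0161
grip_force: 45.0
```

```bash
python3 - <<'E'
from h import *
o,c=look("w18")
for b in blobs(c["pixels"],"green",60): print(b[0].round(0),b[1])
rows([.4519,.2609,.2457],.371,1)
E
```

```text
47.775 [0.4517 0.2606 0.3593] [3.1414e+00 1.0000e-04 3.7070e-01] [ 0.4  0.3 -2.8] 0.0161
[314.  60.] [ 250   52  130   25 1476]
[315. 125.] [  256    67   120   115 10632]
[318. 259.] [ 304  223   28   69 1522]
1 rows: t [ 0.009 -0.012  3.787] az -0.006
```

Call:
{"name": "apply_moves", "arguments": {"increments": [{"tx": 0,"ty": 0,"tz": 0.3,"ax": 0,"ay": 0,"az": 0},{"tx": 0,"ty": 0,"tz": 0.6,"ax": 0,"ay": 0,"az": 0},{"tx": 0,"ty": 0,"tz": 0.6,"ax": 0,"ay": 0,"az": 0},{"tx": 0,"ty": 0,"tz": 0.6,"ax": 0,"ay": 0,"az": 0},{"tx": 0,"ty": 0,"tz": 0.6,"ax": 0,"ay": 0,"az": 0},{"tx": 0,"ty": 0,"tz": 0.5,"ax": 0,"ay": 0,"az": 0},{"tx": 0,"ty": 0,"tz": 0.4,"ax": 0,"ay": 0,"az": 0},{"tx": 0,"ty": 0,"tz": 0.2,"ax": 0,"ay": 0,"az": 0},{"tx": 0,"ty": 0,"tz": 0.02,"ax": 0,"ay": 0,"az": 0},{"tx": 0,"ty": 0,"tz": 0,"ax": 0,"ay": 0,"az": 0}]}}

```text
time_s: 49.08
ee_pos: [0.4516, 0.2609, 0.2452]
eef_rot: [3.142, -0.001, 0.371]
force: [-2.7, -1.9, 1.8]
grip_width: 0.0161
grip_force: 45.0
```

Call:
{"name": "apply_moves", "arguments": {"increments": [{"tx": 0,"ty": 0,"tz": 0.02,"ax": 0,"ay": 0,"az": 0},{"tx": 0,"ty": 0,"tz": 0,"ax": 0,"ay": 0,"az": 0}]}}

```text
time_s: 49.32
ee_pos: [0.4516, 0.2609, 0.245]
eef_rot: [3.142, -0.001, 0.371]
force: [-6.7, -3.6, 10.9]
grip_width: 0.0159
grip_force: 45.0
```

```bash
python3 - <<'E'
from h import *
o,c=look("w19")
for b in blobs(c["pixels"],"green",60): print(b[0].round(0),b[1])
E
```

```text
49.325 [0.4516 0.2609 0.245 ] [ 3.1416e+00 -7.0000e-04  3.7120e-01] [-6.7 -3.6 10.9] 0.0159
[314.  60.] [ 249   52  131   24 1533]
[315. 126.] [  255    67   121   116 10859]
[318. 259.] [ 304  221   28   71 1544]
```

Green is seated: 11 N upward on touching down. Release and go to red.

Call:
{"name": "apply_moves", "arguments": {"increments": [{"tx": 0,"ty": 0,"tz": 0,"ax": 0,"ay": 0,"az": 0},{"tx": 0,"ty": 0,"tz": 0,"ax": 0,"ay": 0,"az": 0},{"tx": 0,"ty": 0,"tz": 0,"ax": 0,"ay": 0,"az": 0},{"tx": 0,"ty": 0,"tz": 0,"ax": 0,"ay": 0,"az": 0},{"tx": 0,"ty": 0,"tz": -0.3,"ax": 0,"ay": 0,"az": 0},{"tx": 0,"ty": 0,"tz": -0.8,"ax": 0,"ay": 0,"az": 0},{"tx": 0,"ty": 0,"tz": -0.9,"ax": 0,"ay": 0,"az": 0},{"tx": 0,"ty": 0,"tz": -0.5,"ax": 0,"ay": 0,"az": 0},{"tx": 0,"ty": -0.87,"tz": 0,"ax": 0,"ay": 0,"az": 0},{"tx": 0,"ty": -1,"tz": 0,"ax": 0,"ay": 0,"az": 0},{"tx": 0,"ty": -1,"tz": 0,"ax": 0,"ay": 0,"az": 0},{"tx": 0,"ty": 0,"tz": 0,"ax": 0,"ay": 0,"az": 0}], "jaw": 0.4}}

```text
time_s: 50.88
ee_pos: [0.4196, 0.3423, 0.319]
eef_rot: [-3.142, 0.0, 0.373]
force: [-0.8, -0.2, -0.4]
grip_width: 0.0565
grip_force: 0.0
```

```bash
python3 - <<'E'
from h import *
o,c=look("w20")
for k in HUE:
    for ce,s,m in blobs(c["pixels"],k,150):
        r=cv2.minAreaRect(np.argwhere(m)[:,::-1].astype(np.float32));print(k,ce.round(1),s,plane(c,r[0],.079,o)[0].round(4))
t=camera("top")
for k in HUE:
    for ce,s,m in blobs(t["pixels"],k):
        if s[4]<900: print("top",k,ce.round(1),s[4])
rows([.4212,.341,.2457],.37,1)
E
```

```text
50.875 [0.4196 0.3423 0.319 ] [-3.1416e+00  4.0000e-04  3.7350e-01] [-0.8 -0.2 -0.4] 0.0565
red [319.5 216.3] [310 190  20  51 887] [0.4245 0.3417 0.079 ]
yellow [611.8 126.5] [ 569   85   71   82 4267] [0.568  0.1691 0.079 ]
yellow [617.7 216.3] [ 591  190   49   52 2039] [0.5128 0.1159 0.079 ]
green [422.  121.2] [ 375   80   93   85 5927] [0.5205 0.2981 0.079 ]
green [422.6 219.9] [407 194  28  51 870] [0.4515 0.2639 0.079 ]
blue [529.1 122.3] [ 476   80  114   86 6958] [0.5515 0.2209 0.079 ]
blue [519.4 219.8] [ 498  195   44   51 1617] [0.4794 0.189  0.079 ]
top red [381.9 186.4] 284
top yellow [314.9 204.4] 300
top yellow [322.4 225.6] 53
top green [262.1 223.6] 127
top blue [288.9 214. ] 232
top blue [298.2 236.5] 17
1 rows: t [0.027 0.004 2.444] az 0.019
```

Call:
{"name": "apply_moves", "arguments": {"increments": [{"tx": 0.08,"ty": 0,"tz": 0.7,"ax": 0,"ay": 0,"az": 0.02},{"tx": 0,"ty": 0,"tz": 0.9,"ax": 0,"ay": 0,"az": 0},{"tx": 0,"ty": 0,"tz": 0.55,"ax": 0,"ay": 0,"az": 0},{"tx": 0,"ty": 0,"tz": 0.3,"ax": 0,"ay": 0,"az": 0},{"tx": 0,"ty": 0,"tz": 0,"ax": 0,"ay": 0,"az": 0}]}}

```text
time_s: 51.6
ee_pos: [0.4227, 0.3418, 0.2456]
eef_rot: [3.141, 0.0, 0.369]
force: [0.2, 0.9, -0.2]
grip_width: 0.0565
grip_force: 0.0
```

Call:
{"name": "apply_moves", "arguments": {"increments": [{"tx": 0,"ty": 0,"tz": 0,"ax": 0,"ay": 0,"az": 0},{"tx": 0,"ty": 0,"tz": 0,"ax": 0,"ay": 0,"az": 0},{"tx": 0,"ty": 0,"tz": 0,"ax": 0,"ay": 0,"az": 0},{"tx": 0,"ty": 0,"tz": 0,"ax": 0,"ay": 0,"az": 0},{"tx": 0,"ty": 0,"tz": 0,"ax": 0,"ay": 0,"az": 0},{"tx": 0,"ty": 0,"tz": 0,"ax": 0,"ay": 0,"az": 0},{"tx": 0,"ty": 0,"tz": 0,"ax": 0,"ay": 0,"az": 0},{"tx": 0,"ty": 0,"tz": 0,"ax": 0,"ay": 0,"az": 0}], "jaw": 1, "force": 45}}

```text
time_s: 52.6
ee_pos: [0.4226, 0.342, 0.2457]
eef_rot: [-3.142, -0.0, 0.369]
force: [-0.5, -0.5, 1.2]
grip_width: 0.0153
grip_force: 45.0
```

Call:
{"name": "apply_moves", "arguments": {"increments": [{"tx": 0,"ty": 0,"tz": -0.5,"ax": 0,"ay": 0,"az": 0},{"tx": 0,"ty": 0,"tz": -0.8,"ax": 0,"ay": 0,"az": 0},{"tx": 0,"ty": 0,"tz": -0.8,"ax": 0,"ay": 0,"az": 0},{"tx": 0,"ty": 0,"tz": -0.8,"ax": 0,"ay": 0,"az": 0},{"tx": 0,"ty": 0,"tz": -0.6,"ax": 0,"ay": 0,"az": 0}]}}

```text
time_s: 53.22
ee_pos: [0.4225, 0.342, 0.3526]
eef_rot: [-3.141, -0.001, 0.37]
force: [0.3, -0.6, -1.9]
grip_width: 0.0161
grip_force: 45.0
```

```bash
python3 - <<'E'
from h import *
o=get_obs();print(o["ee_pos"],o["eef_rot"],o["grip_width"],o["grip_force"])
rows([.56,-.077,.35],-.21,18)
E
```

```text
[0.42245235 0.34196916 0.35258151] [-3.14126929e+00 -1.19129234e-03  3.69520662e-01] 0.016066694503590592 44.999510049819946
18 rows: t [0.182 0.808 0.005] az 0.369
```

Call:
{"name": "apply_moves", "arguments": {"increments": [{"tx": 0.18,"ty": 0.81,"tz": 0,"ax": 0,"ay": 0,"az": 0.37},{"tx": 0.18,"ty": 0.81,"tz": 0,"ax": 0,"ay": 0,"az": 0.37},{"tx": 0.18,"ty": 0.81,"tz": 0,"ax": 0,"ay": 0,"az": 0.37},{"tx": 0.18,"ty": 0.81,"tz": 0,"ax": 0,"ay": 0,"az": 0.37},{"tx": 0.18,"ty": 0.81,"tz": 0,"ax": 0,"ay": 0,"az": 0.37},{"tx": 0.18,"ty": 0.81,"tz": 0,"ax": 0,"ay": 0,"az": 0.37},{"tx": 0.18,"ty": 0.81,"tz": 0,"ax": 0,"ay": 0,"az": 0.37},{"tx": 0.18,"ty": 0.81,"tz": 0,"ax": 0,"ay": 0,"az": 0.37},{"tx": 0.18,"ty": 0.81,"tz": 0,"ax": 0,"ay": 0,"az": 0.37}]}}

```text
time_s: 54.35
ee_pos: [0.5216, 0.1411, 0.3515]
eef_rot: [-3.141, -0.0, 0.078]
force: [0.4, 0.5, -1.8]
grip_width: 0.0157
grip_force: 45.0
```

Call:
{"name": "apply_moves", "arguments": {"increments": [{"tx": 0.18,"ty": 0.81,"tz": 0,"ax": 0,"ay": 0,"az": 0.37},{"tx": 0.18,"ty": 0.81,"tz": 0,"ax": 0,"ay": 0,"az": 0.37},{"tx": 0.18,"ty": 0.81,"tz": 0,"ax": 0,"ay": 0,"az": 0.37},{"tx": 0.18,"ty": 0.81,"tz": 0,"ax": 0,"ay": 0,"az": 0.37},{"tx": 0.18,"ty": 0.81,"tz": 0,"ax": 0,"ay": 0,"az": 0.37},{"tx": 0.18,"ty": 0.81,"tz": 0,"ax": 0,"ay": 0,"az": 0.37},{"tx": 0.18,"ty": 0.81,"tz": 0,"ax": 0,"ay": 0,"az": 0.37},{"tx": 0.18,"ty": 0.81,"tz": 0,"ax": 0,"ay": 0,"az": 0.37},{"tx": 0.18,"ty": 0.81,"tz": 0,"ax": 0,"ay": 0,"az": 0.37},{"tx": 0,"ty": 0,"tz": 0,"ax": 0,"ay": 0,"az": 0},{"tx": 0,"ty": 0,"tz": 0,"ax": 0,"ay": 0,"az": 0}]}}

```text
time_s: 55.72
ee_pos: [0.5588, -0.0777, 0.3511]
eef_rot: [-3.141, -0.0, -0.211]
force: [-0.4, 0.0, -1.7]
grip_width: 0.0157
grip_force: 45.0
```

```bash
python3 - <<'E'
from h import *
o,c=look("w21")
bs=blobs(c["pixels"],"red",60)
for b in bs: print(b[0].round(0),b[1])
reel(c,o,sum(b[2].astype(int) for b in bs if b[0][1]<190)>0,"red")
E
```

```text
55.725 [ 0.5588 -0.0777  0.3511] [-3.1414e+00 -2.0000e-04 -2.1120e-01] [-0.4  0.  -1.7] 0.0157
[298. 104.] [ 282   70   27   71 1258]
[338. 104.] [ 327   70   31   71 1480]
[317. 257.] [ 304  217   28   75 1863]
red ctr [ 0.6489 -0.0984] width 0.0729 len [np.float64(0.059), np.float64(0.058)] yaw [np.float64(-0.245), np.float64(-0.222)]
```

Call:
{"name": "apply_moves", "arguments": {"increments": [{"tx": 0,"ty": 0,"tz": 0,"ax": 0,"ay": 0,"az": 0.16},{"tx": -0.76,"ty": 0,"tz": 0,"ax": 0,"ay": 0,"az": 0},{"tx": -0.76,"ty": 0,"tz": 0,"ax": 0,"ay": 0,"az": 0},{"tx": -0.76,"ty": 0,"tz": 0,"ax": 0,"ay": 0,"az": 0},{"tx": -0.76,"ty": 0,"tz": 0,"ax": 0,"ay": 0,"az": 0},{"tx": 0,"ty": 0,"tz": 0.7,"ax": 0,"ay": 0,"az": 0},{"tx": 0,"ty": 0,"tz": 0.9,"ax": 0,"ay": 0,"az": 0},{"tx": 0,"ty": 0,"tz": 0.9,"ax": 0,"ay": 0,"az": 0},{"tx": 0,"ty": 0,"tz": 0.9,"ax": 0,"ay": 0,"az": 0},{"tx": 0,"ty": 0,"tz": 0.7,"ax": 0,"ay": 0,"az": 0},{"tx": 0,"ty": 0,"tz": 0.51,"ax": 0,"ay": 0,"az": 0},{"tx": 0,"ty": 0,"tz": 0,"ax": 0,"ay": 0,"az": 0}]}}

```text
time_s: 57.28
ee_pos: [0.4699, -0.0576, 0.2118]
eef_rot: [3.142, 0.002, -0.226]
force: [-0.5, -1.0, -0.6]
grip_width: 0.0159
grip_force: 45.0
```

Call:
{"name": "apply_moves", "arguments": {"increments": [{"tx": 0.5,"ty": 0,"tz": 0,"ax": 0,"ay": 0,"az": 0},{"tx": 0.8,"ty": 0,"tz": 0,"ax": 0,"ay": 0,"az": 0},{"tx": 0.9,"ty": 0,"tz": 0,"ax": 0,"ay": 0,"az": 0},{"tx": 0.8,"ty": 0,"tz": 0,"ax": 0,"ay": 0,"az": 0},{"tx": 0.57,"ty": 0,"tz": 0,"ax": 0,"ay": 0,"az": 0},{"tx": 0,"ty": 0,"tz": 0,"ax": 0,"ay": 0,"az": 0},{"tx": 0,"ty": 0,"tz": 0,"ax": 0,"ay": 0,"az": 0}]}}

```text
time_s: 58.15
ee_pos: [0.5739, -0.0816, 0.2127]
eef_rot: [-3.142, 0.0, -0.226]
force: [-0.6, 0.2, -0.8]
grip_width: 0.0157
grip_force: 45.0
```

```bash
python3 - <<'E'
from h import *
o,c=look("w22")
for b in blobs(c["pixels"],"red",60): print(b[0].round(0),b[1])
E
```

```text
58.15 [ 0.5739 -0.0816  0.2127] [-3.1416  0.     -0.2256] [-0.6  0.2 -0.8] 0.0157
[317. 112.] [  247    42   142   144 15990]
[317. 257.] [ 303  217   29   75 1879]
```

Red is threaded (columns 247 to 389, rows 42 to 186). Lift.

Call:
{"name": "apply_moves", "arguments": {"increments": [{"tx": 0,"ty": 0,"tz": -0.2,"ax": 0,"ay": 0,"az": 0},{"tx": 0,"ty": 0,"tz": -0.2,"ax": 0,"ay": 0,"az": 0},{"tx": 0,"ty": 0,"tz": -0.2,"ax": 0,"ay": 0,"az": 0},{"tx": 0,"ty": 0,"tz": -0.3,"ax": 0,"ay": 0,"az": 0},{"tx": 0,"ty": 0,"tz": -0.5,"ax": 0,"ay": 0,"az": 0},{"tx": 0,"ty": 0,"tz": -0.7,"ax": 0,"ay": 0,"az": 0},{"tx": 0,"ty": 0,"tz": -0.8,"ax": 0,"ay": 0,"az": 0},{"tx": 0,"ty": 0,"tz": -0.8,"ax": 0,"ay": 0,"az": 0},{"tx": 0,"ty": 0,"tz": -0.8,"ax": 0,"ay": 0,"az": 0},{"tx": 0,"ty": 0,"tz": -0.4,"ax": 0,"ay": 0,"az": 0},{"tx": 0,"ty": 0,"tz": 0,"ax": 0,"ay": 0,"az": 0}]}}

```text
time_s: 59.58
ee_pos: [0.5743, -0.0818, 0.3601]
eef_rot: [-3.142, -0.001, -0.226]
force: [-0.3, 0.5, -3.3]
grip_width: 0.0156
grip_force: 45.0
```

```bash
python3 - <<'E'
from h import *
o,c=look("w23")
for b in blobs(c["pixels"],"red",60): print(b[0].round(0),b[1])
rows([.4226,.342,.36],.369,19)
E
```

```text
59.575 [ 0.5743 -0.0818  0.3601] [-3.1416e+00 -1.3000e-03 -2.2570e-01] [-0.3  0.5 -3.3] 0.0156
[317. 115.] [  252    51   131   131 13353]
[317. 257.] [ 303  217   29   75 1869]
19 rows: t [-0.227 -0.768 -0.002] az -0.359
```

Call:
{"name": "apply_moves", "arguments": {"increments": [{"tx": -0.07,"ty": -0.23,"tz": -0.1,"ax": 0,"ay": 0,"az": -0.11},{"tx": -0.14,"ty": -0.46,"tz": -0.1,"ax": 0,"ay": 0,"az": -0.22},{"tx": -0.23,"ty": -0.77,"tz": -0.1,"ax": 0,"ay": 0,"az": -0.36},{"tx": -0.23,"ty": -0.77,"tz": -0.1,"ax": 0,"ay": 0,"az": -0.36},{"tx": -0.23,"ty": -0.77,"tz": -0.1,"ax": 0,"ay": 0,"az": -0.36},{"tx": -0.23,"ty": -0.77,"tz": -0.1,"ax": 0,"ay": 0,"az": -0.36},{"tx": -0.23,"ty": -0.77,"tz": -0.1,"ax": 0,"ay": 0,"az": -0.36},{"tx": -0.23,"ty": -0.77,"tz": -0.1,"ax": 0,"ay": 0,"az": -0.36},{"tx": -0.23,"ty": -0.77,"tz": -0.1,"ax": 0,"ay": 0,"az": -0.36},{"tx": -0.23,"ty": -0.77,"tz": -0.1,"ax": 0,"ay": 0,"az": -0.36},{"tx": -0.23,"ty": -0.77,"tz": 0,"ax": 0,"ay": 0,"az": -0.36},{"tx": -0.23,"ty": -0.77,"tz": 0,"ax": 0,"ay": 0,"az": -0.36}]}}

```text
time_s: 61.12
ee_pos: [0.5161, 0.1749, 0.3893]
eef_rot: [-3.142, 0.0, 0.12]
force: [-0.7, -0.7, -2.4]
grip_width: 0.0156
grip_force: 45.0
```

Call:
{"name": "apply_moves", "arguments": {"increments": [{"tx": -0.22,"ty": -0.77,"tz": 0,"ax": 0,"ay": 0,"az": -0.36},{"tx": -0.22,"ty": -0.77,"tz": 0,"ax": 0,"ay": 0,"az": -0.36},{"tx": -0.22,"ty": -0.77,"tz": 0,"ax": 0,"ay": 0,"az": -0.36},{"tx": -0.22,"ty": -0.77,"tz": 0,"ax": 0,"ay": 0,"az": -0.36},{"tx": -0.22,"ty": -0.77,"tz": 0,"ax": 0,"ay": 0,"az": -0.36},{"tx": -0.22,"ty": -0.77,"tz": 0,"ax": 0,"ay": 0,"az": -0.36},{"tx": -0.22,"ty": -0.77,"tz": 0,"ax": 0,"ay": 0,"az": -0.36},{"tx": -0.14,"ty": -0.46,"tz": 0,"ax": 0,"ay": 0,"az": -0.21},{"tx": -0.11,"ty": -0.38,"tz": 0,"ax": 0,"ay": 0,"az": -0.16},{"tx": 0,"ty": 0,"tz": 0,"ax": 0,"ay": 0,"az": 0},{"tx": 0,"ty": 0,"tz": 0,"ax": 0,"ay": 0,"az": 0}]}}

```text
time_s: 62.5
ee_pos: [0.4226, 0.3422, 0.3893]
eef_rot: [3.141, -0.0, 0.369]
force: [0.5, -0.4, -3.0]
grip_width: 0.0153
grip_force: 45.0
```

```bash
python3 - <<'E'
from h import *
o,c=look("w24")
for b in blobs(c["pixels"],"red",60): print(b[0].round(0),b[1])
rows([.4226,.342,.2457],.369,1)
E
```

```text
62.5 [0.4226 0.3422 0.3893] [ 3.1414 -0.      0.3689] [ 0.5 -0.4 -3. ] 0.0153
[315. 115.] [  250    51   131   132 13358]
[ 29. 146.] [  0 131  63  32 587]
[317. 257.] [ 304  217   28   75 1866]
1 rows: t [-4.000e-03  5.000e-03  4.788e+00] az -0.004
```

Call:
{"name": "apply_moves", "arguments": {"increments": [{"tx": 0,"ty": 0,"tz": 0.3,"ax": 0,"ay": 0,"az": 0},{"tx": 0,"ty": 0,"tz": 0.6,"ax": 0,"ay": 0,"az": 0},{"tx": 0,"ty": 0,"tz": 0.7,"ax": 0,"ay": 0,"az": 0},{"tx": 0,"ty": 0,"tz": 0.7,"ax": 0,"ay": 0,"az": 0},{"tx": 0,"ty": 0,"tz": 0.7,"ax": 0,"ay": 0,"az": 0},{"tx": 0,"ty": 0,"tz": 0.7,"ax": 0,"ay": 0,"az": 0},{"tx": 0,"ty": 0,"tz": 0.5,"ax": 0,"ay": 0,"az": 0},{"tx": 0,"ty": 0,"tz": 0.4,"ax": 0,"ay": 0,"az": 0},{"tx": 0,"ty": 0,"tz": 0.2,"ax": 0,"ay": 0,"az": 0},{"tx": 0,"ty": 0,"tz": 0.01,"ax": 0,"ay": 0,"az": 0},{"tx": 0,"ty": 0,"tz": 0,"ax": 0,"ay": 0,"az": 0}]}}

```text
time_s: 63.92
ee_pos: [0.4224, 0.3426, 0.2453]
eef_rot: [-3.141, -0.001, 0.37]
force: [-0.4, 0.2, -0.8]
grip_width: 0.0159
grip_force: 45.0
```

Call:
{"name": "apply_moves", "arguments": {"increments": [{"tx": 0,"ty": 0,"tz": 0.02,"ax": 0,"ay": 0,"az": 0},{"tx": 0,"ty": 0,"tz": 0,"ax": 0,"ay": 0,"az": 0}]}}

```text
time_s: 64.18
ee_pos: [0.4224, 0.3427, 0.2452]
eef_rot: [-3.141, -0.001, 0.369]
force: [-2.7, -1.6, 6.2]
grip_width: 0.0159
grip_force: 45.0
```

```bash
python3 - <<'E'
from h import *
o,c=look("w25")
for b in blobs(c["pixels"],"red",60): print(b[0].round(0),b[1])
E
```

```text
64.175 [0.4224 0.3427 0.2452] [-3.1414e+00 -1.0000e-03  3.6950e-01] [-2.7 -1.6  6.2] 0.0159
[318. 116.] [  253    52   132   131 13509]
[317. 258.] [ 304  218   28   74 1850]
```

Red is seated. Release, rise, move to mid-dispenser and take a final look.

Call:
{"name": "apply_moves", "arguments": {"increments": [{"tx": 0,"ty": 0,"tz": 0,"ax": 0,"ay": 0,"az": 0},{"tx": 0,"ty": 0,"tz": 0,"ax": 0,"ay": 0,"az": 0},{"tx": 0,"ty": 0,"tz": 0,"ax": 0,"ay": 0,"az": 0},{"tx": 0,"ty": 0,"tz": 0,"ax": 0,"ay": 0,"az": 0},{"tx": 0,"ty": 0,"tz": -0.3,"ax": 0,"ay": 0,"az": 0},{"tx": 0,"ty": 0,"tz": -0.8,"ax": 0,"ay": 0,"az": 0},{"tx": 0,"ty": 0,"tz": -0.9,"ax": 0,"ay": 0,"az": 0},{"tx": 0,"ty": 0,"tz": -0.9,"ax": 0,"ay": 0,"az": 0},{"tx": 0,"ty": 0.8,"tz": -0.9,"ax": 0,"ay": 0,"az": 0},{"tx": 0,"ty": 0.8,"tz": -0.5,"ax": 0,"ay": 0,"az": 0},{"tx": 0,"ty": 0.9,"tz": 0,"ax": 0,"ay": 0,"az": 0},{"tx": 0,"ty": 0.9,"tz": 0,"ax": 0,"ay": 0,"az": 0}], "jaw": 0.4}}

```text
time_s: 65.72
ee_pos: [0.4593, 0.2466, 0.3743]
eef_rot: [-3.142, -0.001, 0.37]
force: [-0.0, -0.3, -0.2]
grip_width: 0.0566
grip_force: 0.0
```

Call:
{"name": "apply_moves", "arguments": {"increments": [{"tx": 0,"ty": 0.9,"tz": 0,"ax": 0,"ay": 0,"az": 0},{"tx": 0,"ty": 0,"tz": 0,"ax": 0,"ay": 0,"az": 0},{"tx": 0,"ty": 0,"tz": 0,"ax": 0,"ay": 0,"az": 0}]}}

```text
time_s: 66.1
ee_pos: [0.4687, 0.2228, 0.3738]
eef_rot: [-3.141, -0.0, 0.369]
force: [0.6, 0.5, -0.2]
grip_width: 0.0563
grip_force: 0.0
```

```bash
python3 - <<'E'
from h import *
o,c=look("w26"); s=camera("scene"); 
a=c["pixels"][:260,60:580,::-1]; b=cv2.resize(s["pixels"][150:310,230:510,::-1],(520,297),interpolation=2)
cv2.imwrite("pics/fin.png",np.vstack([a,b]))
E
```

```text
66.1 [0.4687 0.2228 0.3738] [-3.1414e+00 -4.0000e-04  3.6950e-01] [ 0.6  0.5 -0.2] 0.0563
```

View pics/fin.png

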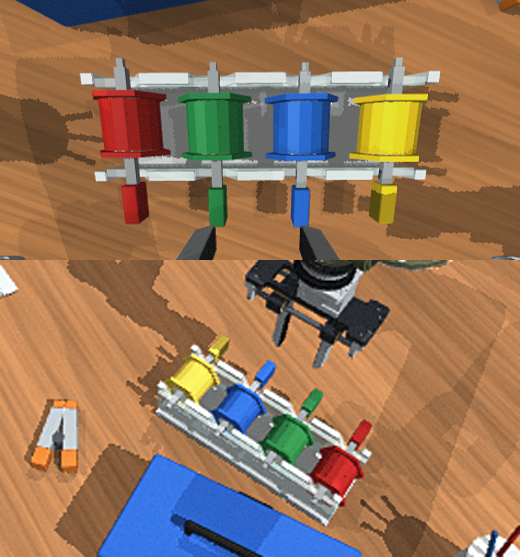

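The final view shows all four reels hanging between the plates on spindles of their own colour (at (128,123), (214,125), (302,125) and (390,125) in the crop). All grips are on the near side, and the arm is clear.

```bash
python3 -c "
from station import hand_in
print(hand_in())"
```

```text
the job is handed in; nothing more can be done
None
```

All four reels (red, green, blue, yellow) now hang on their matching spindles, seated in the dispenser with their grips on the near side; the job was handed in at about 66 s and no verdict was returned.

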